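# Press a pipe's end cap home with a ratchet bar clamp, then release the clamp

## Task

The end cap has only been started on the grey header pipe in the clamp: pump the clamp's trigger until the jaw has pushed the cap fully home against the pipe's collar, and stop as soon as you feel it seat, because more than 35 N on the cap cracks it. Then press the release paddle and hold it until the jaw has run all the way back open, and leave the capped pipe lying in its saddles. Let the clamp do the pushing: do not push the bar, the jaw, the pipe or the cap with the gripper, and leave the other things on the bench where they are.

Things in the scene. Friction and masses are not known exactly. Their poses are not given: they have to be found in the camera images.
- clamp: One-hand ratchet bar clamp, black plastic with a dark steel bar, laid on its side and bolted to a plywood board (385 x 222 mm, top at z = 18 mm). Origin on the board's underside; x along the bar towards the bar jaw, y to the side where the pipe lies, z up. The housing: x -88 to 12, y -23 to 23, up to z = 62 mm. Fixed pistol grip out to -y: x -88 to -66, y -20 to -112, up to z = 51.
- trigger (a joint): Trigger lever in front (+x) of the grip, rad: 0 at rest (sprung), 0.58 squeezed to its stop; its free end swings towards -x of the clamp, to the grip. A stroke to 0.45 or 0.50 moves the jaw on by one tooth, 4 mm (never two); then let it come right back to 0 before the next stroke. A stroke broken off drops back to the last tooth and does no harm.
- trigger_pin (a point): Vertical pin about which the trigger turns, hidden in the clamp body at x = -40, y = 16 mm of the clamp frame. Its x axis is the clamp's.
- trigger_tip (a point): Where to push: middle of the grey trigger's front (+x) face, 65 mm from its pin, 36 mm above the bench; face 24 mm tall, 60 mm long, free space before it. A stroke takes 30 mm here, the stop comes at 37 mm. Force here: 2 to 5 N jaw free, 5 to 7 N cap sliding, then steeply up (1 N per mm) once the cap is home; 35 N on the cap is about 11 N here. Its x axis is the face's outward normal.
- release_pad (a point): Middle of the ribbed upper face of the dark grey release paddle, 28 x 26 mm, on top of the clamp body beside the jaw, about 68 mm above the bench. It goes straight down by 8 mm and needs about 1 N without load, up to 8 N with the jaw loaded.
- release (a joint): Release paddle, rad: about 0 up, 0.20 fully down; it springs back up. While it is down the ratchet is free and a light spring runs the bar and its jaw back open at about 0.1 m/s.
- bar: Toothed steel bar (18 x 8 mm, 352 mm long) with the moving bar jaw, a black plastic arm 24 x 104 x 42 mm with a rubber pad 50 x 40 mm, 12 mm thick, that yields 1 mm for each 20 N. Frame parallel to the clamp's, and the same as it when the jaw is fully open; it slides towards -x of the clamp as the jaw advances, and the ratchet holds it every 4 mm, up to 52 mm.
- jaw_face (a point): Middle of the face of the bar jaw's rubber pad (unpressed), on the bar jaw, level with the pipe's axis; it faces the cap. At x = 214 mm of the clamp frame when the jaw is fully open, less as the jaw advances.
- pipe: Loose grey plastic pipe, 32 mm thick, 0.22 kg, with two upright threaded outlets, lying in two wooden V saddles along the clamp's x, 56 mm to the +y side of the bar, axis 46 mm above the bench. Origin on its axis at the face of its collar (42 mm across); x towards the cap. Its plain end, 120 mm to -x, lies a few mm before the steel foot of a set screw, onto which it slides back when pushed.
- end_cap (a joint): How far the cap's rim stands off the collar, in m: 0 when fully home. It grips its O-rings with 6 N and stays where it is pushed.
- cap_face (a point): Middle of the outer end of the black end cap (43 mm across, 36 mm long), on the pipe's axis.
- cradle (a point): Point fixed on the clamp board, on the axis of the pipe between the two saddles.
- pipe_mid (a point): Point on the axis of the pipe, 64 mm behind its collar.
- spare_cap_a: Spare black end cap standing on the board, 43 mm across, 36 mm high. Bystander; origin under its centre.
- spare_cap_b: Another spare black end cap on the board, same size. Bystander.
- sprinkler: White sprinkler head standing on the board, 32 mm across, 52 mm high. Bystander.
- pot: Empty terracotta pot, 110 mm across, 100 mm high, on the bench. Bystander.
- trowel: Hand trowel with wooden handle, about 310 mm long, lying on the bench. Bystander.
- labels: Bundle of white plant labels, 125 x 16 x 12 mm, lying on the bench. Bystander.
- tape: Grey tape measure, 70 x 38 x 65 mm, standing on the bench. Bystander.
There are look-alikes about, which are no part of the job. Leave any blue, purple or turquoise look-alike of the pipe alone.

How it is judged:
On the way, in this order (a step that is already met when the one before it is completed fails the run):
1. the cap is pushed fully home against the collar by the jaw (value of joint end_cap below 0.0015 m and x of jaw_face in the frame of clamp below 0.194 m), for 0.1 s.
2. the paddle is pressed and the jaw runs back fully open (x of jaw_face in the frame of clamp above 0.211 m), for 0.1 s.
At the end, for the whole second after the job is handed in: The end cap stands less than 1.5 mm off the collar, the bar jaw is back within 3 mm of fully open, and the pipe lies at rest in its saddles (in line with the clamp within 0.05 rad, its middle within 15 mm of the cradle point and at its resting height within 4 mm) (value of joint end_cap below 0.0015 m and x of jaw_face in the frame of clamp above 0.211 m and z of pipe_mid in the frame of clamp between 0.042 and 0.05 m and horizontal distance between pipe_mid and cradle below 0.015 m and angle between the x axis of pipe and the x axis of clamp, either way round below 0.05 rad and linear speed of pipe below 0.01 m/s); the robot touches nothing.
It fails at once if the cap is squeezed by the jaw with more than 35 N (contact force between pipe and bar above 35 N).
It fails at once if the robot pushes the bar or its jaw (more than 3 N) (contact force between any of the fingers, the arm and bar above 3 N).
It fails at once if the robot pushes the pipe or its cap (more than 3 N) (contact force between any of the fingers, the arm and pipe above 3 N).
It fails at once if one of the other things is moved more than 20 mm (distance of any of spare_cap_a, spare_cap_b, sprinkler, pot, trowel, labels, tape from where it was at the start of the episode above 0.02 m).
It also fails if it takes over 64 s, if anything falls off the work surface, if the arm or the gripper's body presses on something with over 40 N, if the wrist force passes 120 N, or if a joint passes its speed limit or range.

## Robot

A 7-joint arm with a two-finger parallel gripper is mounted at the origin on the work surface. World frame = base frame: x ahead of the robot, y to its left, z up, the work surface at z = 0. Lengths are in m, angles in rad, forces in N, time in s.
With the tool pointing down it reaches from about 0.425 to 0.875 m from the base axis. Payload 8.4 kg.
Tool frame: the origin (TCP) lies midway between the tips of the shut fingers; the grasp point (between the pads) lies 19 mm behind it (manip.hold_point_z is the distance from the TCP to the grasp point, in m); y points along the fingers, x is the direction in which the jaws open and shut, and the axes are right-handed (so a half turn about y gives the same grasp; the last joint's range is limited). The gripper opens to 85 mm and grips with 20 to 120 N. Pads are 22 mm wide; open, the fingers measure 114 mm over their backs; the gripper's body (76 mm by 85 mm) begins 54 mm behind the grasp point. The pads swing forward as they close: fully open they stand 13 mm farther back than shut.
Start: joints at [1.114, 0.333, 0.04, 1.465, -0.013, 1.343, -0.059], TCP at [0.228, -0.609, 0.231] pointing down, gripper open.
Joint ranges: [-2.58, 2.58], [-0.38, 2.09], [-1.3, 1.39], [0.25, 2.4], [-1.5, 4.64], [0.08, 2.09], [-2.65, 2.65]. Speed limits (rad/s): [2.22, 2.22, 2.79, 2.79, 3.14, 3.14, 3.14].

## Interface

Orientations are given as a unit quaternion [w, x, y, z].
In Python, from workcell import manip gives the robot as it stands.
- The arm moves only by the shell command python3 -m crank 'ROWS' [FORCE]. ROWS is JSON, a list of rows, each an object of numbers: "tx", "ty", "tz": the shift along the tool's x, y, z normalised to -1 to 1, where 1 is 250 mm; "wx", "wy", "wz": the turn, a rotation vector about the tool's x, y, z normalised to -1 to 1, where 1 is pi rad; "gripper": the finger opening in mm, from 0 to 85.4. In form: [{"tx": .., "ty": .., "tz": .., "wx": .., "wy": .., "wz": .., "gripper": ..}, ...]. A call has 1 to 10 rows; each row is the pose to reach, as a shift and turn from the pose commanded when the call began, along the tool's axes at that moment, turning the shorter way round; what a row does not reach only later rows make up. A row lasts 1/8 s, in which the tool goes at most 62.5 mm and 10.7 degrees, less where a joint would pass 70% of its speed; a pose out of reach is approached as far as the arm can. A call with a number of a shift or a turn outside -1 to 1 is refused whole. A call with a gripper value outside its range is refused whole. The fingers move at their own pace and stop on an object; FORCE is the grip in N (left out, the last holds). Time passes only in rows, so rows that repeat a pose let the fingers close. It gives the time, the measured TCP pose, the force and the opening at its end, in the units of the state.
- manip.read_state(): the state, without advancing time (a new reading comes with each control period).
- manip.snapshot(name): name is "side" or "top" or "wrist"; returns a dict with "color" (480x640x3 uint8, blue, green, red), "fx", "fy", "cx", "cy" (pixels), "origin" and "orientation" of the camera in the world. Camera axes: x right, y down, z forward; pixel columns grow to the right and rows downward; lengths in m; the calibration is good to about 2 mm. The wrist camera is an equidistant fisheye: a pixel r from the principal point sees the ray r / f radians off the axis. A picture is of the moment at which its call begins. There is no depth.
- manip.hand_in(): hands the job in, once; it reports no verdict.
The state is a dict: "clock": time; "joints": joint angles; "joint_vel": joint speeds; "tau": joint torques, N m; "tcp_pos": TCP position; "tcp_rot": TCP orientation; "wrist_force": force on the tool from outside, world axes, zero at the start; "torque": the same for the moment, N m; "gripper_width": finger opening in m.
Only numpy, scipy, OpenCV 4.12 (cv2) and the standard library are available. Lean on these libraries where they do the work, as an engineer would, in place of code of your own. Each camera call takes 0.05 s, during which the arm holds its last target.

## Working session

There is one attempt and no reset: what is moved stays moved. The work goes in short steps, Python scripts to look and compute and a shell command to move; the robot and the scene stay as the last step left them, time stands still between calls to the robot, and variables do not carry over. Pictures are saved under pics/ and viewed, and the job is handed in when it is done.

```bash
ls; mkdir -p pics; python3 - <<'E'
from workcell import manip
import cv2
print(manip.read_state())
for n in("top","side","wrist"):
    s=manip.snapshot(n); cv2.imwrite(f"pics/{n}0.png",s["color"]); print(n,{k:v for k,v in s.items() if k!="color"})
E
```

```text
pics
{'clock': 0.0, 'joints': array([ 1.11378291,  0.33386934,  0.03987508,  1.46627317, -0.01340924,
        1.34328275, -0.05849087]), 'joint_vel': array([-3.44229149e-04, -5.25000052e-04, -2.34338805e-03, -6.77175247e-05,
       -9.88743593e-04, -9.60173215e-04, -2.94396144e-04]), 'tau': array([-2.15685659e-04, -6.58552623e+01,  1.36501864e+00, -4.05566311e+01,
        1.67424168e-02,  1.24959272e-02,  2.71897159e-05]), 'tcp_pos': array([ 0.22746551, -0.60841932,  0.2304472 ]), 'tcp_rot': array([ 0.58128088, -0.58070684,  0.4035194 , -0.40257199]), 'wrist_force': array([ 0.18595129, -1.0989695 ,  0.58367366]), 'torque': array([ 0.00291594,  0.00861187, -0.04173899]), 'gripper_width': 0.08516413225533992}
top {'fx': 471.3256716691882, 'fy': 471.3256716691882, 'cx': 320.4633891574319, 'cy': 246.72036362663266, 'origin': array([0.36041164, 0.00615317, 0.97743841]), 'orientation': array([-0.04961188,  0.70742698, -0.70339161,  0.04822834])}
side {'fx': 488.3045156303694, 'fy': 488.3045156303694, 'cx': 317.42441148311036, 'cy': 236.67446358277022, 'origin': array([0.06549569, 0.71286801, 0.82277311]), 'orientation': array([ 0.10927158, -0.24851832,  0.87504385, -0.40074509])}
wrist {'fx': 371.64829954431775, 'fy': 371.64829954431775, 'cx': 324.66728257410836, 'cy': 234.56031750272538, 'origin': array([ 0.28727351, -0.58539483,  0.37351733]), 'orientation': array([ 0.10722083,  0.81479319, -0.56476142, -0.07523494])}
```

View pics/top0.png

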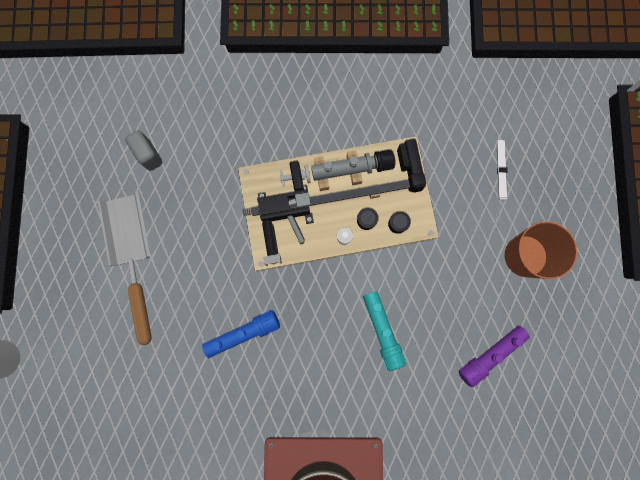

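View pics/side0.png

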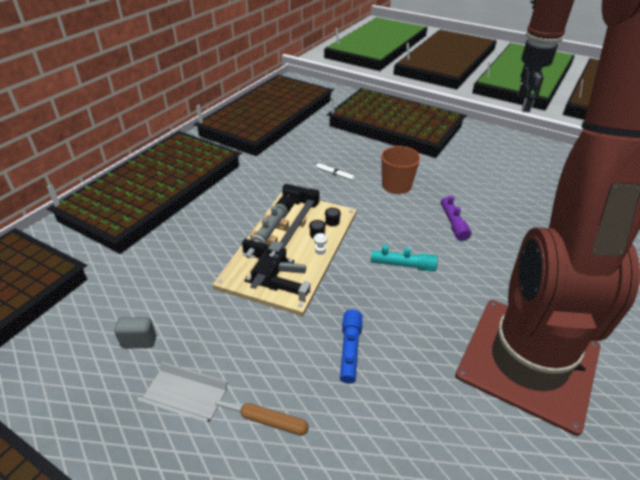

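```bash
python3 - <<'E'
from scipy.spatial.transform import Rotation as R
q=[ 0.58128088, -0.58070684,  0.4035194 , -0.40257199]
print(R.from_quat(q,scalar_first=True).as_matrix().round(3))
E
```

```text
[[ 0.35  -0.001  0.937]
 [-0.937  0.001  0.35 ]
 [-0.002 -1.    -0.   ]]
```

```bash
cat > h.py <<'E'
from workcell import manip
import cv2, numpy as np
from scipy.spatial.transform import Rotation as R
def rot(q): return R.from_quat(q,scalar_first=True).as_matrix()
def ray(s,u,v): 
    d=np.array([(u-s["cx"])/s["fx"],(v-s["cy"])/s["fy"],1.0]); return rot(s["orientation"])@d
def plane(s,u,v,z):
    d=ray(s,u,v);o=s["origin"];return o+d*(z-o[2])/d[2]
def proj(s,p):
    c=rot(s["orientation"]).T@(np.asarray(p)-s["origin"]); return c[:2]/c[2]*[s["fx"],s["fy"]]+[s["cx"],s["cy"]]
def crop(s,x0,y0,w,h,k,name):
    cv2.imwrite("pics/"+name,cv2.resize(s["color"][y0:y0+h,x0:x0+w],None,fx=k,fy=k,interpolation=cv2.INTER_CUBIC))
E
python3 - <<'E'
from h import *
s=manip.snapshot("top"); crop(s,235,130,210,145,3.8,"topc.png")
hsv=cv2.cvtColor(s["color"],cv2.COLOR_BGR2HSV)
m=cv2.inRange(hsv,(10,40,120),(30,160,255)); m[:130]=0;m[280:]=0;m[:,:230]=0;m[:,445:]=0
p=cv2.findNonZero(m); r=cv2.minAreaRect(p); b=cv2.boxPoints(r); print(b)
w=np.array([plane(s,u,v,.018) for u,v in b]); print(w, [np.linalg.norm(w[i]-w[i-1]) for i in range(4)])
t=manip.snapshot("side"); crop(t,210,170,160,150,4,"sidec.png")
E
```

```text
[[236.0424  167.70508]
 [419.37592 134.54904]
 [438.06378 237.88211]
 [254.73029 271.03815]]
[[ 0.66106313  0.18711517  0.018     ]
 [ 0.73597534 -0.20036503  0.018     ]
 [ 0.51386308 -0.2337045   0.018     ]
 [ 0.44325644  0.14229801  0.018     ]] [np.float64(0.2223698120222932), np.float64(0.39465522143303966), np.float64(0.22460047885865086), np.float64(0.38257442149431564)]
```

View pics/topc.png

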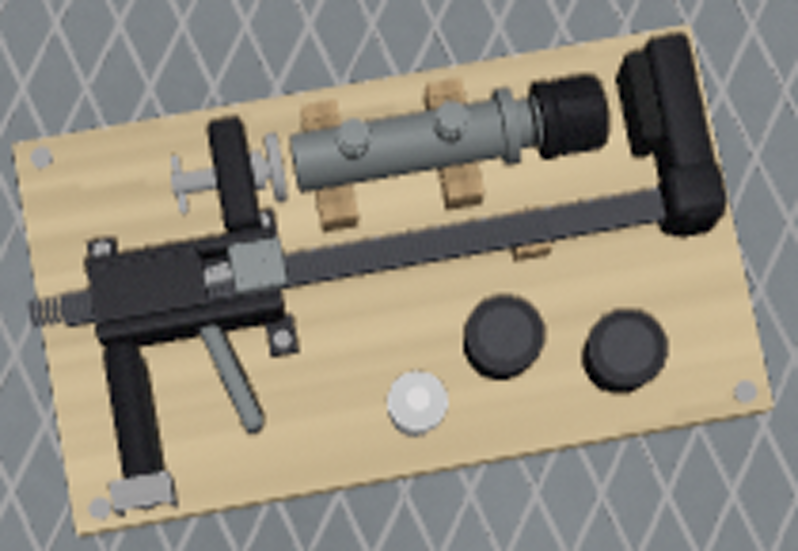

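View pics/sidec.png

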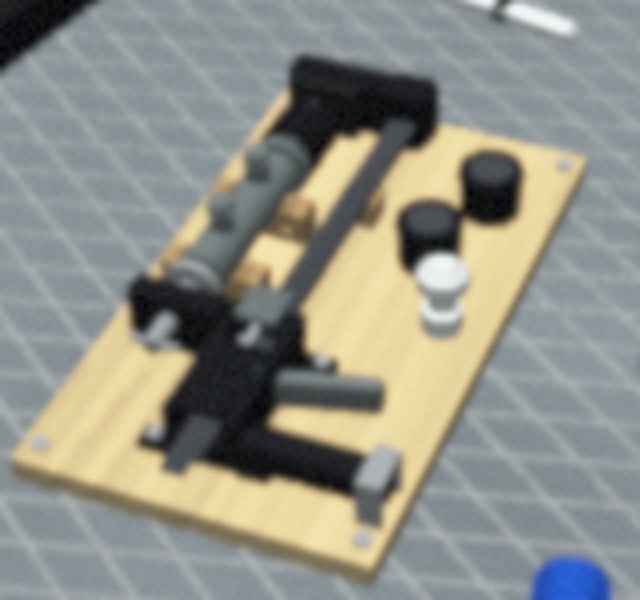

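```bash
python3 - <<'E'
from h import *
s=manip.snapshot("top")
f=lambda u,v,z: plane(s,235+(u+.5)/3.8-.5,130+(v+.5)/3.8-.5,z)
C=np.array([f(13,143,.018),f(690,27,.018),f(772,407,.018),f(80,531,.018)]);print(C)
print([np.linalg.norm(C[i]-C[i-1]) for i in range(4)])
ex=(C[1]-C[0]+C[2]-C[3]);ex/=np.linalg.norm(ex);print("yaw board",np.degrees(np.arctan2(ex[1],ex[0])))
cen=C.mean(0);print("cen",cen)
ey=np.cross([0,0,1],ex)
L=lambda p:np.array([(p-cen)@ex,(p-cen)@ey])*1000
P=dict(bar_l_top=(285,256,.055),bar_l_bot=(292,283,.055),bar_r_top=(655,191,.055),bar_r_bot=(660,215,.055),
 house_tl=(88,257,.062),house_bl=(98,330,.062),house_br=(285,300,.062),pad1=(230,243,.068),pad2=(281,238,.068),pad3=(287,283,.068),pad4=(234,290,.068),
 trig_r=(217,327,.048),trig_tip=(263,417,.048),trig_tipl=(247,430,.048),trig_rl=(203,335,.048),grip_l=(106,350,.051),grip_bl=(124,476,.051),grip_br=(160,472,.051),grip_r=(140,345,.051),
 padface=(650,155,.05),padfacet=(618,70,.062),cap_end=(607,110,.046),collar=(512,125,.046),pipe_end=(295,162,.046),spr=(417,400,.07))
for k,v in P.items(): print(k,f(*v).round(4),L(f(*v)).round(1))
E
```

```text
[[ 0.66204744  0.18291121  0.018     ]
 [ 0.73108755 -0.19353286  0.018     ]
 [ 0.5162493  -0.23320781  0.018     ]
 [ 0.44668515  0.14043541  0.018     ]]
[np.float64(0.21951107366635117), np.float64(0.3827227178829336), np.float64(0.21847099771923711), np.float64(0.38006370832941344)]
yaw board -79.5307383483656
cen [ 0.58901736 -0.02584851  0.018     ]
bar_l_top [0.5895 0.0306 0.055 ] [-55.5  10.8]
bar_l_bot [0.575  0.0268 0.055 ] [-54.4  -4.2]
bar_r_top [ 0.6259 -0.1653  0.055 ] [143.8  11. ]
bar_r_bot [ 0.6128 -0.1677  0.055 ] [143.8  -2.3]
house_tl [0.5867 0.1337 0.062 ] [-157.3   26.7]
house_bl [0.5478 0.1275 0.062 ] [-158.3  -12.7]
house_br [0.5643 0.0303 0.062 ] [-59.7 -14.2]
pad1 [0.5931 0.059  0.068 ] [-82.7  19.4]
pad2 [0.5959 0.0325 0.068 ] [-56.1  17.4]
pad3 [0.5719 0.0291 0.068 ] [-57.2  -6.8]
pad4 [0.5681 0.0566 0.068 ] [-84.9  -5.6]
trig_r [0.5526 0.0665 0.048 ] [-97.4 -19. ]
trig_tip [0.5046 0.0416 0.048 ] [-81.7 -70.8]
trig_tipl [0.4976 0.0499 0.048 ] [-91.1 -76.1]
trig_rl [0.5482 0.0738 0.048 ] [-105.4  -22. ]
grip_l [0.5393 0.1245 0.051 ] [-156.9  -21.6]
grip_bl [0.4726 0.1136 0.051 ] [-158.3  -89.2]
grip_br [0.4748 0.0949 0.051 ] [-139.5  -90.4]
grip_r [0.5421 0.1067 0.051 ] [-138.8  -22.1]
padface [ 0.6472 -0.1639  0.05  ] [146.3  32.1]
padfacet [ 0.69   -0.1456  0.062 ] [136.1  77.6]
cap_end [ 0.6733 -0.1419  0.046 ] [129.5  61.8]
collar [ 0.6647 -0.0907  0.046 ] [77.5 62.6]
pipe_end [0.6435 0.026  0.046 ] [-41.1  63. ]
spr [ 0.5104 -0.0382  0.07  ] [ -2.1 -79.5]
```

```bash
cat >> h.py <<'E'
yaw=np.radians(-79.5); EX=np.array([np.cos(yaw),np.sin(yaw),0]); EY=np.array([-EX[1],EX[0],0])
O=np.array([0.58902,-0.02585,0])-.070*EX+.0055*EY
def toC(p): p=np.asarray(p)-O; return np.array([p@EX,p@EY,p[2]])*1000
def toW(x,y,z): return O+x/1000*EX+y/1000*EY+np.array([0,0,z/1000])
def goal(x,y,z):
    st=manip.read_state(); M=rot(st["tcp_rot"]); d=M.T@(toW(x,y,z)-st["tcp_pos"])
    T=np.column_stack([EX,[0,0,-1],EY]); w=R.from_matrix(M.T@T).as_rotvec()
    print("shift",(d/.25).round(4),"turn",(w/np.pi).round(4),"C now",toC(st["tcp_pos"]).round(1))
def show():
    st=manip.read_state(); f=st["wrist_force"]; print("t",round(st["clock"],2),"C",toC(st["tcp_pos"]).round(1),"F",(f@EX).round(2),(f@EY).round(2),f[2].round(2),"w",st["gripper_width"].round(4))
E
python3 - <<'E'
from h import *
s=manip.snapshot("top")
f=lambda u,v,z: plane(s,235+(u+.5)/3.8-.5,130+(v+.5)/3.8-.5,z)
for q in [(268,325,.025),(298,318,.025),(299,353,.025),(274,357,.025),(258,263,.068),(417,400,.07)]: print(q,toC(f(*q)).round(1))
print(O); goal(12,-53,150); show()
E
```

```text
(268, 325, 0.025) [ -0.6 -23.3  25. ]
(298, 318, 0.025) [ 16.1 -22.4  25. ]
(299, 353, 0.025) [ 13.2 -41.5  25. ]
(274, 357, 0.025) [ -0.4 -41.3  25. ]
(258, 263, 0.068) [-0.2  0.9 68. ]
(417, 400, 0.07) [ 67.8 -85.   70. ]
[0.58167142 0.04398014 0.        ]
shift [-1.9389  0.3251  2.0239] turn [ 0.      0.0556 -0.0001] C now [ 577.2 -467.1  231.1]Traceback (most recent call last):
  File "<stdin>", line 5, in <module>
  File "h.py", line 22, in show
    st=manip.read_state(); f=st["wrist_force"]; print("t",round(st["clock"],2),"C",toC(st["tcp_pos"]).round(1),"F",(f@EX).round(2),(f@EY).round(2),f[2].round(2),"w",st["gripper_width"].round(4))
                                                                                                                                                                     ^^^^^^^^^^^^^^^^^^^^^^^^^
AttributeError: 'float' object has no attribute 'round'
```

```bash
sed -n 1,1p /dev/null; python3 - <<'E'
from h import *
# check clamp frame against the side view
t=manip.snapshot("side");im=cv2.resize(t["color"][170:320,210:370],None,fx=4,fy=4,interpolation=cv2.INTER_CUBIC)
for p in [(-88,23,62),(12,23,62),(12,-23,62),(-88,-23,62),(-19,-46,36),(-3,1,68),(-88,-112,51),(-66,-112,51),(214,56,46),(12,0,46)]:
    u=(proj(t,toW(*p))-[210,170]+.5)*4; cv2.circle(im,tuple(int(a) for a in u),4,(0,0,255),1)
cv2.imwrite("pics/sidechk.png",im)
E
```

```text
(no output)
```

View pics/sidechk.png

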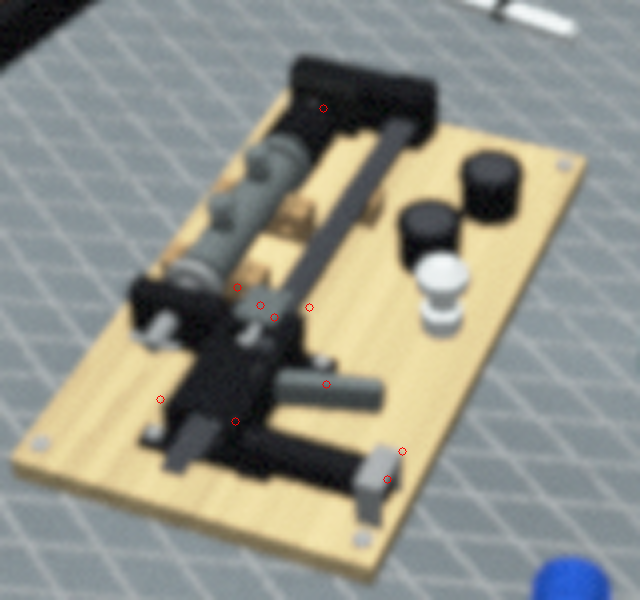

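```bash
sed -i 's/st\["gripper_width"\].round(4)/round(st["gripper_width"],4)/' h.py
python3 -m crank '[{"tx":-0.96,"ty":0,"tz":1.0,"wy":0.0556,"gripper":0},{"tx":-0.96,"ty":0,"tz":1.0,"wy":0.0556,"gripper":0},{"tx":-0.96,"ty":0,"tz":1.0,"wy":0.0556,"gripper":0},{"tx":-0.96,"ty":0,"tz":1.0,"wy":0.0556,"gripper":0},{"tx":-0.96,"ty":0,"tz":1.0,"wy":0.0556,"gripper":0},{"tx":-0.96,"ty":0,"tz":1.0,"wy":0.0556,"gripper":0},{"tx":-0.96,"ty":0,"tz":1.0,"wy":0.0556,"gripper":0}]' 80
python3 -c "
from h import *
show();goal(14,-54,130)"
```

```text
t 0.4 C [ 577.3 -467.1  231.2] F 0.15 0.36 0.04 w 0.0855
shift [-1.932   0.4053  2.0184] turn [ 0.      0.0556 -0.0001] C now [ 577.3 -467.1  231.2]invalid input at $[0]: expected keys tx, ty, tz, wx, wy, wz, gripper
```

All keys are required.

```bash

python3 -m crank '[{"tx":-0.96,"ty":0,"tz":1.0,"wx":0,"wy":0.0556,"wz":0,"gripper":0},{"tx":-0.96,"ty":0,"tz":1.0,"wx":0,"wy":0.0556,"wz":0,"gripper":0},{"tx":-0.96,"ty":0,"tz":1.0,"wx":0,"wy":0.0556,"wz":0,"gripper":0},{"tx":-0.96,"ty":0,"tz":1.0,"wx":0,"wy":0.0556,"wz":0,"gripper":0},{"tx":-0.96,"ty":0,"tz":1.0,"wx":0,"wy":0.0556,"wz":0,"gripper":0},{"tx":-0.96,"ty":0,"tz":1.0,"wx":0,"wy":0.0556,"wz":0,"gripper":0},{"tx":-0.96,"ty":0,"tz":1.0,"wx":0,"wy":0.0556,"wz":0,"gripper":0}]' 80
python3 -c "
from h import *
show();goal(14,-54,130)"
```

```text
clock: 1.27
tcp_pos: [0.3792, -0.294, 0.2318]
tcp_rot: [0.545, -0.545, 0.451, -0.451]
wrist_force: [-0.3, -0.7, 0.1]
gripper_width: 0.0001
t 1.27 C [ 295.4 -260.7  231.8] F 0.59 -0.46 0.11 w 0.0001
shift [-1.1217  0.4072  0.8317] turn [-0.0003  0.0015  0.0001] C now [ 295.4 -260.7  231.8]
```

```bash

python3 -m crank '[{"tx":-1.0,"ty":0.1,"tz":0.74,"wx":0,"wy":0,"wz":0,"gripper":0},{"tx":-1.0,"ty":0.1,"tz":0.74,"wx":0,"wy":0,"wz":0,"gripper":0},{"tx":-1.0,"ty":0.1,"tz":0.74,"wx":0,"wy":0,"wz":0,"gripper":0},{"tx":-1.0,"ty":0.1,"tz":0.74,"wx":0,"wy":0,"wz":0,"gripper":0},{"tx":-1.0,"ty":0.1,"tz":0.74,"wx":0,"wy":0,"wz":0,"gripper":0},{"tx":-1.0,"ty":0.1,"tz":0.74,"wx":0,"wy":0,"wz":0,"gripper":0},{"tx":-1.0,"ty":0.1,"tz":0.74,"wx":0,"wy":0,"wz":0,"gripper":0}]' 80
python3 -c "
from h import *
show();goal(14,-54,130)"
```

```text
clock: 2.15
tcp_pos: [0.5141, -0.0184, 0.2061]
tcp_rot: [-0.543, 0.544, -0.453, 0.452]
wrist_force: [-0.2, -0.8, -0.3]
gripper_width: 0.0003
t 2.15 C [ 49.1 -77.8 206.1] F 0.79 -0.37 -0.29 w 0.0003
shift [-0.1404  0.3042  0.0952] turn [ 0.0002 -0.0004  0.0001] C now [ 49.1 -77.8 206.1]
```

```bash

python3 -m crank '[{"tx":-0.14,"ty":0.3,"tz":0.095,"wx":0,"wy":0,"wz":0,"gripper":0},{"tx":-0.14,"ty":0.3,"tz":0.095,"wx":0,"wy":0,"wz":0,"gripper":0},{"tx":-0.14,"ty":0.3,"tz":0.095,"wx":0,"wy":0,"wz":0,"gripper":0},{"tx":-0.14,"ty":0.3,"tz":0.095,"wx":0,"wy":0,"wz":0,"gripper":0}]' 80
python3 -c "
from h import *
show();goal(14,-54,34)
s=manip.snapshot('wrist');cv2.imwrite('pics/w1.png',s['color'])
s=manip.snapshot('side');crop(s,210,130,180,170,3.5,'s1.png')"
```

```text
clock: 2.65
tcp_pos: [0.5316, 0.0198, 0.1324]
tcp_rot: [0.543, -0.543, 0.452, -0.453]
wrist_force: [0.4, -0.6, 0.1]
gripper_width: -0.0001
t 2.65 C [ 14.6 -53.6 132.4] F 0.64 0.28 0.14 w -0.0001
shift [-0.0029  0.3938 -0.0019] turn [-0.0003 -0.0008  0.0003] C now [ 14.6 -53.6 132.4]
```

View pics/w1.png

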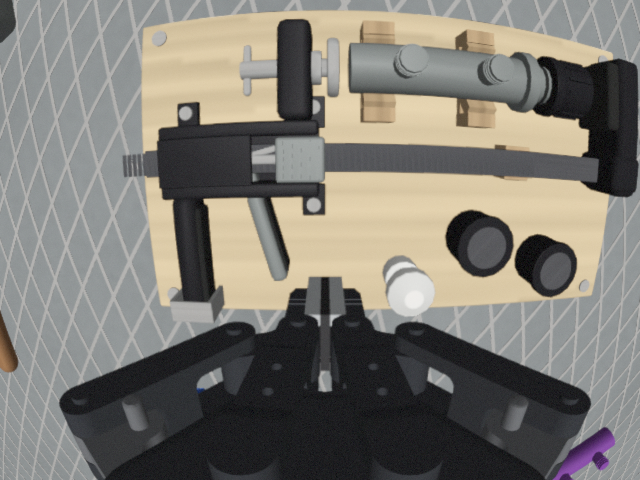

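View pics/s1.png

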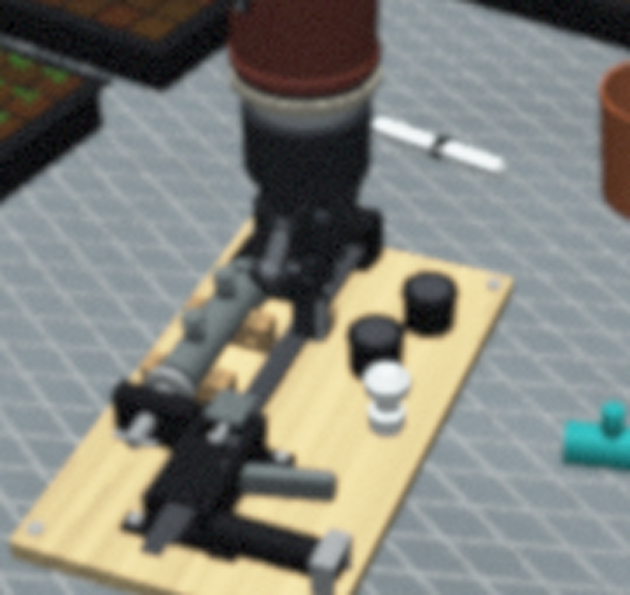

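```bash

python3 -m crank '[{"tx":0,"ty":0.15,"tz":0,"wx":0,"wy":0,"wz":0,"gripper":0},{"tx":0,"ty":0.27,"tz":0,"wx":0,"wy":0,"wz":0,"gripper":0},{"tx":0,"ty":0.35,"tz":0,"wx":0,"wy":0,"wz":0,"gripper":0},{"tx":0,"ty":0.393,"tz":0,"wx":0,"wy":0,"wz":0,"gripper":0},{"tx":0,"ty":0.393,"tz":0,"wx":0,"wy":0,"wz":0,"gripper":0}]' 80
python3 -c "
from h import *
show();goal(14,-54,34)
s=manip.snapshot('wrist');cv2.imwrite('pics/w2.png',s['color'])
s=manip.snapshot('side');crop(s,210,150,180,170,3.5,'s2.png');show();show()"
```

```text
clock: 3.38
tcp_pos: [0.5312, 0.0214, 0.0333]
tcp_rot: [-0.543, 0.544, -0.452, 0.452]
wrist_force: [-0.7, 0.1, 0.8]
gripper_width: 0.0002
t 3.38 C [ 13.  -53.8  33.3] F -0.24 -0.64 0.79 w 0.0002
shift [ 0.0039 -0.0028 -0.0009] turn [ 0.     -0.0003  0.    ] C now [ 13.  -53.8  33.3]
t 3.48 C [ 12.9 -53.1  34.1] F 0.11 -0.22 0.66 w 0.0003
t 3.48 C [ 12.9 -53.1  34.1] F 0.11 -0.22 0.66 w 0.0003
```

View pics/w2.png

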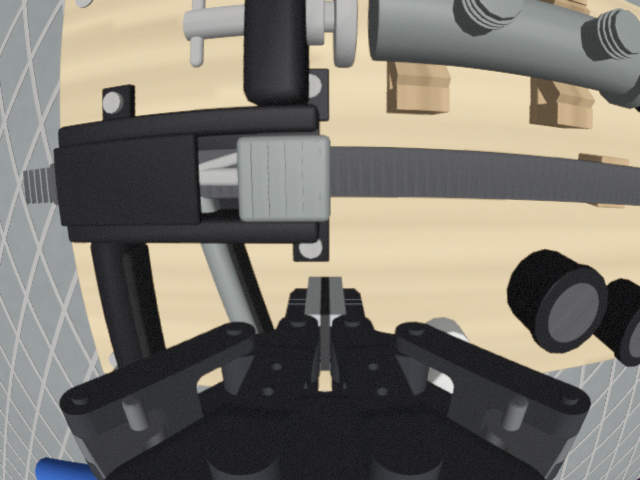

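View pics/s2.png

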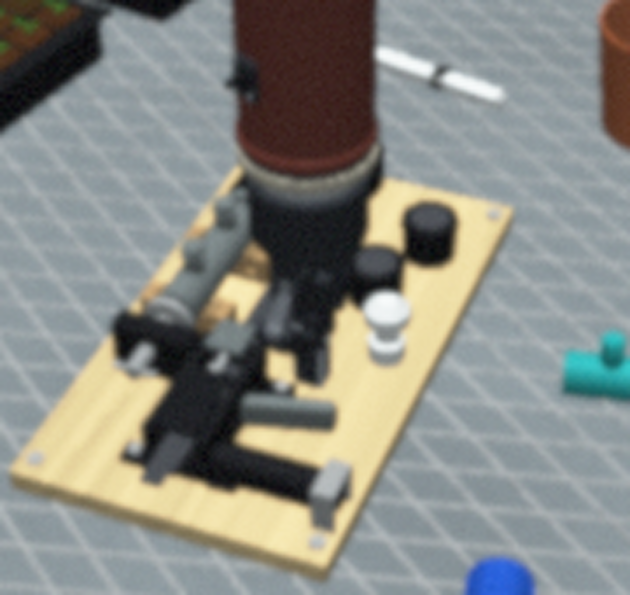

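```bash
Z='"ty":0,"tz":0,"wx":0,"wy":0,"wz":0,"gripper":0'
python3 -m crank '[{"tx":-0.03,"ty":0,"tz":0,"wx":0,"wy":0,"wz":0,"gripper":0},{"tx":-0.06,"ty":0,"tz":0,"wx":0,"wy":0,"wz":0,"gripper":0},{"tx":-0.06,"ty":0,"tz":0,"wx":0,"wy":0,"wz":0,"gripper":0}]' 80 >/dev/null; python3 -c "from h import *;show()"
python3 -m crank '[{"tx":-0.02,"ty":0,"tz":0,"wx":0,"wy":0,"wz":0,"gripper":0},{"tx":-0.02,"ty":0,"tz":0,"wx":0,"wy":0,"wz":0,"gripper":0}]' >/dev/null; python3 -c "from h import *;show()"
python3 -m crank '[{"tx":-0.02,"ty":0,"tz":0,"wx":0,"wy":0,"wz":0,"gripper":0},{"tx":-0.02,"ty":0,"tz":0,"wx":0,"wy":0,"wz":0,"gripper":0}]' >/dev/null; python3 -c "from h import *;show()"
python3 -m crank '[{"tx":-0.02,"ty":0,"tz":0,"wx":0,"wy":0,"wz":0,"gripper":0},{"tx":-0.02,"ty":0,"tz":0,"wx":0,"wy":0,"wz":0,"gripper":0}]' >/dev/null; python3 -c "from h import *;show()"
```

```text
t 3.85 C [ -3.4 -53.5  33.4] F -0.23 -1.0 0.9 w -0.0002
t 4.1 C [ -7.7 -53.9  33.1] F 1.94 -0.88 0.05 w -0.0002
t 4.35 C [-12.7 -54.   33. ] F 1.04 -1.31 -0.57 w 0.0001
t 4.6 C [-17.6 -54.1  32.9] F 2.39 -2.34 -1.1 w 0.0001
```

```bash

python3 -m crank '[{"tx":-0.04,"ty":0,"tz":0,"wx":0,"wy":0,"wz":0,"gripper":0},{"tx":-0.04,"ty":0,"tz":0,"wx":0,"wy":0,"wz":0,"gripper":0}]' >/dev/null; python3 -c "from h import *;show()"
python3 -m crank '[{"tx":-0.03,"ty":0,"tz":0,"wx":0,"wy":0,"wz":0,"gripper":0},{"tx":-0.03,"ty":0,"tz":0,"wx":0,"wy":0,"wz":0,"gripper":0}]' >/dev/null; python3 -c "from h import *;show()"
python3 -m crank '[{"tx":-0.02,"ty":0,"tz":0,"wx":0,"wy":0,"wz":0,"gripper":0},{"tx":-0.02,"ty":0,"tz":0,"wx":0,"wy":0,"wz":0,"gripper":0}]' >/dev/null; python3 -c "from h import *;show()
s=manip.snapshot('wrist');cv2.imwrite('pics/w3.png',s['color']);show()"
```

```text
t 4.85 C [-28.  -54.1  32.9] F 3.42 -2.27 -0.81 w 0.0002
t 5.1 C [-35.1 -53.8  33. ] F 3.69 -1.37 -0.61 w -0.0003
t 5.35 C [-40.  -53.4  33.2] F 3.7 0.91 -0.96 w -0.0001
t 5.4 C [-39.8 -53.4  33.2] F 3.53 0.14 -0.99 w -0.0002
```

View pics/w3.png

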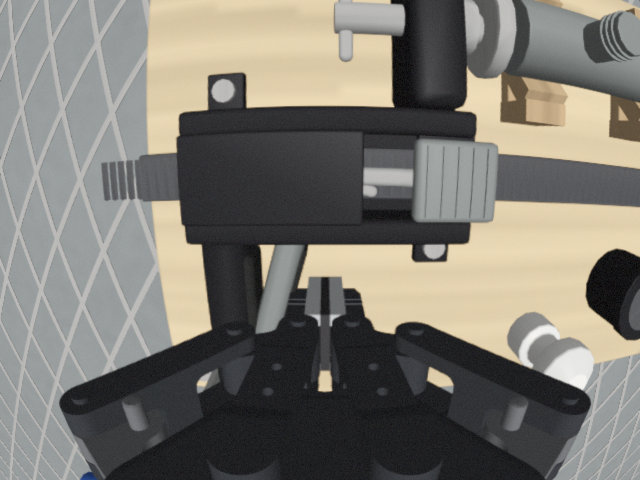

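```bash

python3 -m crank '[{"tx":0.08,"ty":0,"tz":0,"wx":0,"wy":0,"wz":0,"gripper":0},{"tx":0.152,"ty":0,"tz":0,"wx":0,"wy":0,"wz":0,"gripper":0},{"tx":0.152,"ty":0,"tz":0,"wx":0,"wy":0,"wz":0,"gripper":0}]' >/dev/null; python3 -c "from h import *;show()
s=manip.snapshot('wrist');cv2.imwrite('pics/w4.png',s['color'])
s=manip.snapshot('top');crop(s,235,130,210,145,3.8,'t4.png');show()"
```

```text
t 5.78 C [ -0.6 -53.6  33.2] F -0.8 0.4 0.2 w -0.0001
t 5.88 C [ -2.4 -53.7  33.2] F -0.56 0.38 0.18 w 0.0001
```

View pics/w4.png

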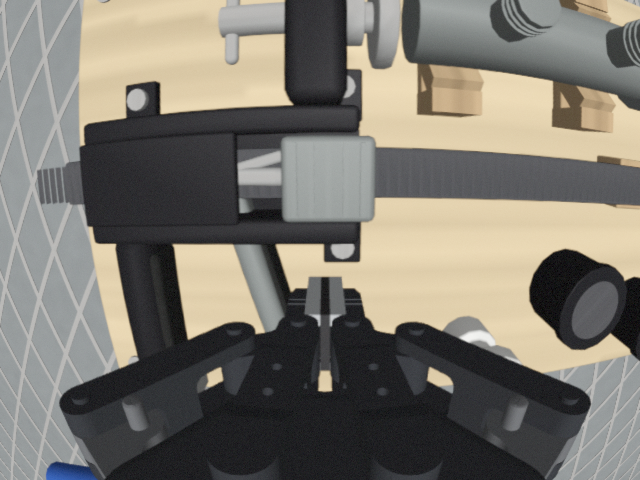

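View pics/t4.png

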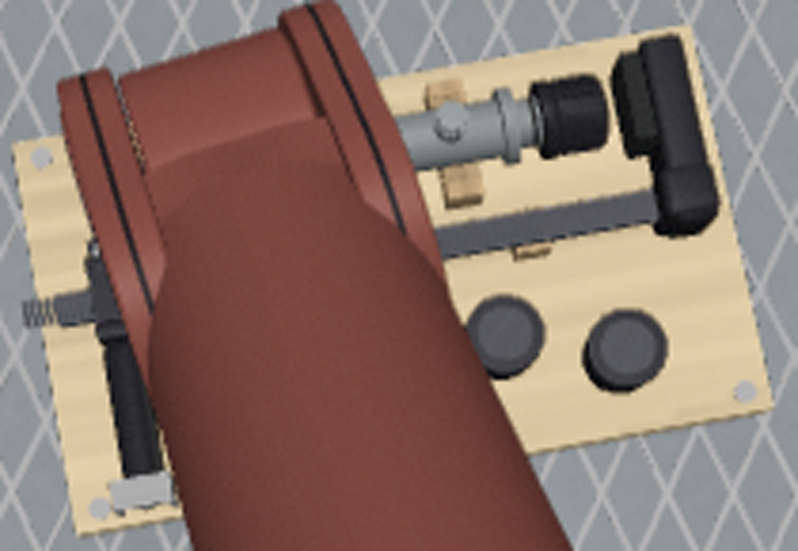

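```bash

python3 -m crank '[{"tx":-0.05,"ty":0,"tz":0,"wx":0,"wy":0,"wz":0,"gripper":0},{"tx":-0.1,"ty":0,"tz":0,"wx":0,"wy":0,"wz":0,"gripper":0},{"tx":-0.13,"ty":0,"tz":0,"wx":0,"wy":0,"wz":0,"gripper":0}]' >/dev/null; python3 -c "from h import *;show()"
python3 -m crank '[{"tx":-0.022,"ty":0,"tz":0,"wx":0,"wy":0,"wz":0,"gripper":0},{"tx":-0.022,"ty":0,"tz":0,"wx":0,"wy":0,"wz":0,"gripper":0}]' >/dev/null; python3 -c "from h import *;show()"
python3 -m crank '[{"tx":0.08,"ty":0,"tz":0,"wx":0,"wy":0,"wz":0,"gripper":0},{"tx":0.152,"ty":0,"tz":0,"wx":0,"wy":0,"wz":0,"gripper":0},{"tx":0.152,"ty":0,"tz":0,"wx":0,"wy":0,"wz":0,"gripper":0}]' >/dev/null; python3 -c "from h import *;show()
s=manip.snapshot('top');crop(s,335,130,110,70,7,'t5.png')"
```

```text
t 6.25 C [-35.8 -54.   33. ] F 3.74 -1.57 -0.58 w -0.0003
t 6.5 C [-40.3 -53.5  33.1] F 3.85 0.47 -2.3 w 0.0001
t 6.88 C [ -0.4 -53.6  33.1] F 0.89 0.71 -0.25 w -0.0003
```

View pics/t5.png

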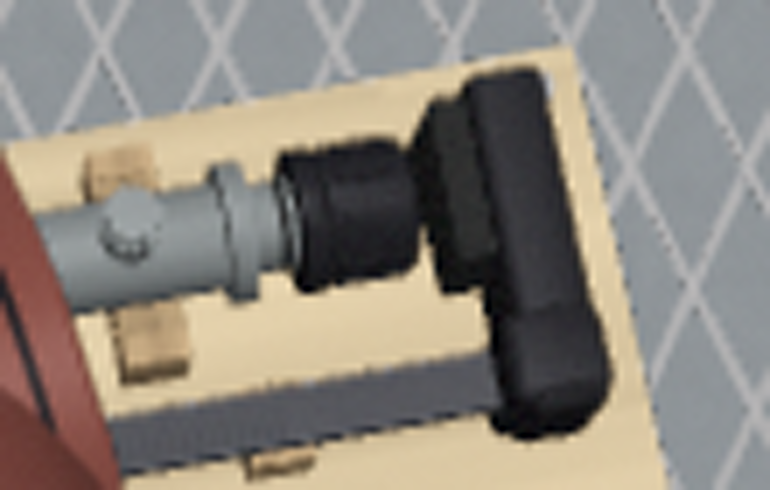

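```bash

python3 -m crank '[{"tx":-0.05,"ty":0,"tz":0,"wx":0,"wy":0,"wz":0,"gripper":0},{"tx":-0.08,"ty":0,"tz":0,"wx":0,"wy":0,"wz":0,"gripper":0}]' >/dev/null; python3 -c "from h import *;show()"
python3 -m crank '[{"tx":-0.025,"ty":0,"tz":0,"wx":0,"wy":0,"wz":0,"gripper":0},{"tx":-0.05,"ty":0,"tz":0,"wx":0,"wy":0,"wz":0,"gripper":0}]' >/dev/null; python3 -c "from h import *;show()"
python3 -m crank '[{"tx":-0.022,"ty":0,"tz":0,"wx":0,"wy":0,"wz":0,"gripper":0},{"tx":-0.022,"ty":0,"tz":0,"wx":0,"wy":0,"wz":0,"gripper":0}]' >/dev/null; python3 -c "from h import *;show()"
python3 -m crank '[{"tx":0.08,"ty":0,"tz":0,"wx":0,"wy":0,"wz":0,"gripper":0},{"tx":0.152,"ty":0,"tz":0,"wx":0,"wy":0,"wz":0,"gripper":0},{"tx":0.152,"ty":0,"tz":0,"wx":0,"wy":0,"wz":0,"gripper":0}]' >/dev/null; python3 -c "from h import *;show()
s=manip.snapshot('top');crop(s,335,130,110,70,7,'t6.png')"
```

```text
t 7.17 C [-23.4 -54.4  32.9] F 2.75 -3.63 1.16 w 0.0002
t 7.42 C [-34.8 -54.1  33. ] F 4.0 -1.61 0.13 w 0.0001
t 7.67 C [-40.5 -53.5  33.2] F 4.62 0.81 -2.07 w -0.0002
t 8.05 C [ -0.5 -53.6  33.1] F 0.47 0.04 -0.11 w 0.0
```

View pics/t6.png

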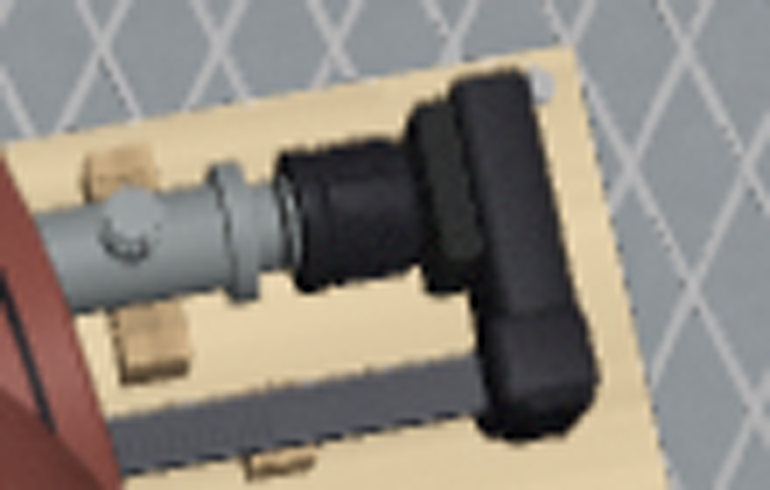

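```bash

python3 -m crank '[{"tx":-0.05,"ty":0,"tz":0,"wx":0,"wy":0,"wz":0,"gripper":0},{"tx":-0.08,"ty":0,"tz":0,"wx":0,"wy":0,"wz":0,"gripper":0}]' >/dev/null; python3 -c "from h import *;show()"
python3 -m crank '[{"tx":-0.025,"ty":0,"tz":0,"wx":0,"wy":0,"wz":0,"gripper":0},{"tx":-0.05,"ty":0,"tz":0,"wx":0,"wy":0,"wz":0,"gripper":0}]' >/dev/null; python3 -c "from h import *;show()"
python3 -m crank '[{"tx":-0.022,"ty":0,"tz":0,"wx":0,"wy":0,"wz":0,"gripper":0},{"tx":-0.022,"ty":0,"tz":0,"wx":0,"wy":0,"wz":0,"gripper":0}]' >/dev/null; python3 -c "from h import *;show()"
python3 -m crank '[{"tx":0.08,"ty":0,"tz":0,"wx":0,"wy":0,"wz":0,"gripper":0},{"tx":0.152,"ty":0,"tz":0,"wx":0,"wy":0,"wz":0,"gripper":0},{"tx":0.152,"ty":0,"tz":0,"wx":0,"wy":0,"wz":0,"gripper":0}]' >/dev/null; python3 -c "from h import *;show()
s=manip.snapshot('top');crop(s,335,130,110,70,7,'t7.png')"
```

```text
t 8.35 C [-23.4 -54.4  32.9] F 4.35 -3.7 0.84 w -0.0
t 8.6 C [-34.6 -54.2  32.9] F 4.6 -1.72 -0.0 w -0.0003
t 8.85 C [-40.4 -53.5  33.1] F 4.41 0.25 -1.33 w 0.0001
t 9.22 C [ -0.6 -53.6  33.1] F -1.06 -0.12 0.49 w 0.0003
```

View pics/t7.png

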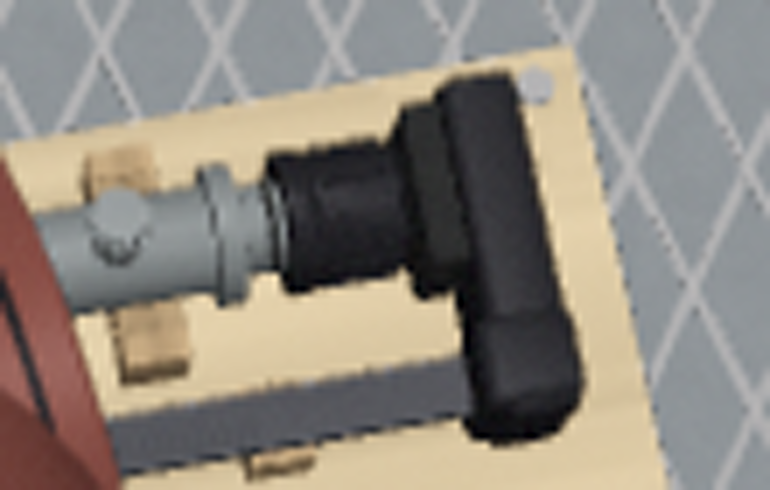

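```bash

python3 -m crank '[{"tx":-0.05,"ty":0,"tz":0,"wx":0,"wy":0,"wz":0,"gripper":0},{"tx":-0.08,"ty":0,"tz":0,"wx":0,"wy":0,"wz":0,"gripper":0}]' >/dev/null; python3 -c "from h import *;show()"
python3 -m crank '[{"tx":-0.025,"ty":0,"tz":0,"wx":0,"wy":0,"wz":0,"gripper":0},{"tx":-0.05,"ty":0,"tz":0,"wx":0,"wy":0,"wz":0,"gripper":0}]' >/dev/null; python3 -c "from h import *;show()"
python3 -m crank '[{"tx":-0.022,"ty":0,"tz":0,"wx":0,"wy":0,"wz":0,"gripper":0},{"tx":-0.022,"ty":0,"tz":0,"wx":0,"wy":0,"wz":0,"gripper":0}]' >/dev/null; python3 -c "from h import *;show()"
python3 -m crank '[{"tx":0.08,"ty":0,"tz":0,"wx":0,"wy":0,"wz":0,"gripper":0},{"tx":0.152,"ty":0,"tz":0,"wx":0,"wy":0,"wz":0,"gripper":0},{"tx":0.152,"ty":0,"tz":0,"wx":0,"wy":0,"wz":0,"gripper":0}]' >/dev/null; python3 -c "from h import *;show()
s=manip.snapshot('top');crop(s,335,130,110,70,7,'t8.png')"
```

```text
t 9.53 C [-23.4 -54.4  32.9] F 3.5 -2.85 0.27 w -0.0
t 9.78 C [-34.7 -54.2  32.9] F 4.77 -1.17 0.4 w -0.0002
t 10.03 C [-40.2 -53.6  33.1] F 5.53 0.58 -1.37 w 0.0002
t 10.4 C [ -0.7 -53.6  33.1] F -0.0 -0.46 -0.93 w -0.0
```

View pics/t8.png

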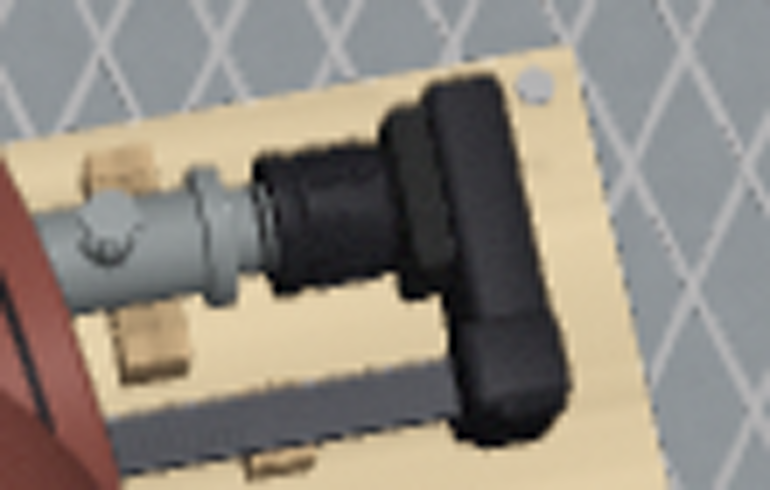

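```bash

python3 -m crank '[{"tx":-0.05,"ty":0,"tz":0,"wx":0,"wy":0,"wz":0,"gripper":0},{"tx":-0.08,"ty":0,"tz":0,"wx":0,"wy":0,"wz":0,"gripper":0}]' >/dev/null; python3 -c "from h import *;show()"
python3 -m crank '[{"tx":-0.025,"ty":0,"tz":0,"wx":0,"wy":0,"wz":0,"gripper":0},{"tx":-0.025,"ty":0,"tz":0,"wx":0,"wy":0,"wz":0,"gripper":0}]' >/dev/null; python3 -c "from h import *;show()"
python3 -m crank '[{"tx":-0.025,"ty":0,"tz":0,"wx":0,"wy":0,"wz":0,"gripper":0},{"tx":-0.025,"ty":0,"tz":0,"wx":0,"wy":0,"wz":0,"gripper":0}]' >/dev/null; python3 -c "from h import *;show()"
```

```text
t 10.7 C [-23.4 -54.4  32.9] F 4.28 -3.15 0.39 w -0.0001
t 10.95 C [-28.8 -54.4  32.9] F 5.7 -3.45 0.79 w 0.0
t 11.2 C [-34.8 -54.1  33. ] F 4.95 -3.13 -0.34 w 0.0002
```

```bash

python3 -m crank '[{"tx":-0.022,"ty":0,"tz":0,"wx":0,"wy":0,"wz":0,"gripper":0},{"tx":-0.022,"ty":0,"tz":0,"wx":0,"wy":0,"wz":0,"gripper":0}]' >/dev/null; python3 -c "from h import *;show()"
python3 -m crank '[{"tx":0.08,"ty":0,"tz":0,"wx":0,"wy":0,"wz":0,"gripper":0},{"tx":0.152,"ty":0,"tz":0,"wx":0,"wy":0,"wz":0,"gripper":0},{"tx":0.152,"ty":0,"tz":0,"wx":0,"wy":0,"wz":0,"gripper":0}]' >/dev/null; python3 -c "from h import *;show()
s=manip.snapshot('top');crop(s,335,130,110,70,7,'t9.png')"
```

```text
t 11.45 C [-39.9 -53.6  33.1] F 5.2 0.41 -1.58 w -0.0001
t 11.82 C [ -0.7 -53.6  33.1] F -0.03 0.08 -1.09 w 0.0001
```

View pics/t9.png

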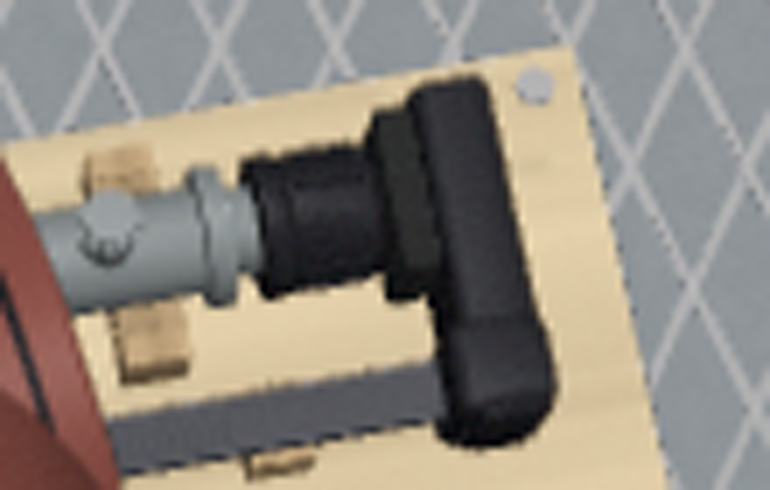

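```bash

python3 -m crank '[{"tx":-0.04,"ty":0,"tz":0,"wx":0,"wy":0,"wz":0,"gripper":0},{"tx":-0.06,"ty":0,"tz":0,"wx":0,"wy":0,"wz":0,"gripper":0}]' >/dev/null; python3 -c "from h import *;show()"
python3 -m crank '[{"tx":-0.02,"ty":0,"tz":0,"wx":0,"wy":0,"wz":0,"gripper":0},{"tx":-0.02,"ty":0,"tz":0,"wx":0,"wy":0,"wz":0,"gripper":0}]' >/dev/null; python3 -c "from h import *;show()"
python3 -m crank '[{"tx":-0.014,"ty":0,"tz":0,"wx":0,"wy":0,"wz":0,"gripper":0},{"tx":-0.014,"ty":0,"tz":0,"wx":0,"wy":0,"wz":0,"gripper":0}]' >/dev/null; python3 -c "from h import *;show()"
```

```text
t 12.12 C [-18.3 -54.2  33. ] F 1.31 -2.71 0.49 w 0.0
t 12.38 C [-22.3 -54.1  32.9] F 2.34 -2.15 0.36 w 0.0003
t 12.62 C [-24.9 -54.1  32.9] F 5.18 -3.39 1.5 w 0.0003
```

```bash

python3 -m crank '[{"tx":-0.02,"ty":0,"tz":0,"wx":0,"wy":0,"wz":0,"gripper":0},{"tx":-0.02,"ty":0,"tz":0,"wx":0,"wy":0,"wz":0,"gripper":0}]' >/dev/null; python3 -c "from h import *;show()"
python3 -m crank '[{"tx":-0.02,"ty":0,"tz":0,"wx":0,"wy":0,"wz":0,"gripper":0},{"tx":-0.02,"ty":0,"tz":0,"wx":0,"wy":0,"wz":0,"gripper":0}]' >/dev/null; python3 -c "from h import *;show()"
```

```text
t 12.88 C [-29.9 -54.1  32.9] F 4.96 -2.69 -0.15 w 0.0001
t 13.12 C [-35.  -53.8  33. ] F 4.93 -2.06 -1.27 w 0.0001
```

```bash

python3 -m crank '[{"tx":-0.01,"ty":0,"tz":0,"wx":0,"wy":0,"wz":0,"gripper":0},{"tx":-0.01,"ty":0,"tz":0,"wx":0,"wy":0,"wz":0,"gripper":0}]' >/dev/null; python3 -c "from h import *;show()"
python3 -m crank '[{"tx":-0.01,"ty":0,"tz":0,"wx":0,"wy":0,"wz":0,"gripper":0},{"tx":-0.01,"ty":0,"tz":0,"wx":0,"wy":0,"wz":0,"gripper":0}]' >/dev/null; python3 -c "from h import *;show()"
```

```text
t 13.38 C [-37.3 -53.6  33.1] F 5.38 -1.39 -0.74 w 0.0002
t 13.62 C [-39.8 -53.3  33.1] F 4.7 -0.02 -1.44 w -0.0001
```

```bash

python3 -m crank '[{"tx":0.08,"ty":0,"tz":0,"wx":0,"wy":0,"wz":0,"gripper":0},{"tx":0.154,"ty":0,"tz":0,"wx":0,"wy":0,"wz":0,"gripper":0},{"tx":0.154,"ty":0,"tz":0,"wx":0,"wy":0,"wz":0,"gripper":0}]' >/dev/null; python3 -c "from h import *;show()
s=manip.snapshot('top');crop(s,335,130,110,70,7,'t10.png')"
```

```text
t 14.0 C [ -0.6 -53.4  33.2] F -0.56 0.47 -0.34 w 0.0001
```

View pics/t10.png

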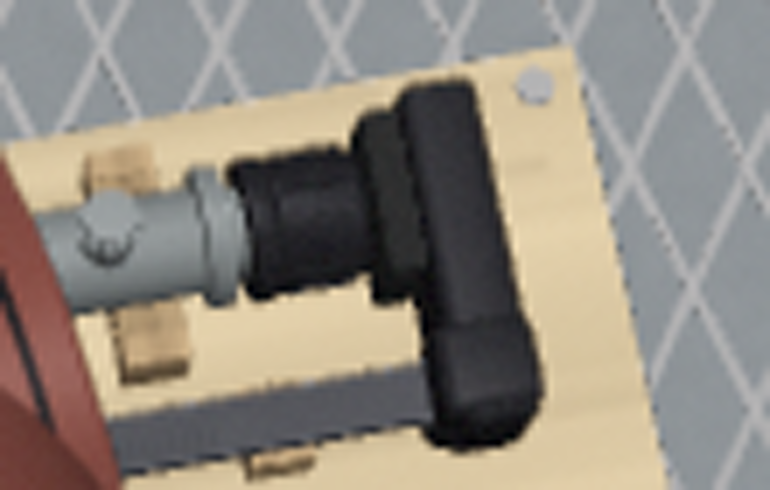

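```bash

python3 -m crank '[{"tx":-0.04,"ty":0,"tz":0,"wx":0,"wy":0,"wz":0,"gripper":0},{"tx":-0.08,"ty":0,"tz":0,"wx":0,"wy":0,"wz":0,"gripper":0},{"tx":-0.08,"ty":0,"tz":0,"wx":0,"wy":0,"wz":0,"gripper":0}]' >/dev/null; python3 -c "from h import *;show()"
python3 -m crank '[{"tx":-0.012,"ty":0,"tz":0,"wx":0,"wy":0,"wz":0,"gripper":0},{"tx":-0.012,"ty":0,"tz":0,"wx":0,"wy":0,"wz":0,"gripper":0}]' >/dev/null; python3 -c "from h import *;show()"
python3 -m crank '[{"tx":-0.008,"ty":0,"tz":0,"wx":0,"wy":0,"wz":0,"gripper":0},{"tx":-0.008,"ty":0,"tz":0,"wx":0,"wy":0,"wz":0,"gripper":0}]' >/dev/null; python3 -c "from h import *;show()"
```

```text
t 14.43 C [-23.2 -54.3  33. ] F 3.52 -2.67 1.02 w -0.0002
t 14.68 C [-24.6 -54.3  32.9] F 4.26 -3.61 0.71 w 0.0003
t 14.93 C [-26.3 -54.3  32.9] F 4.73 -3.15 0.83 w 0.0002
```

```bash

python3 -m crank '[{"tx":-0.012,"ty":0,"tz":0,"wx":0,"wy":0,"wz":0,"gripper":0},{"tx":-0.012,"ty":0,"tz":0,"wx":0,"wy":0,"wz":0,"gripper":0}]' >/dev/null; python3 -c "from h import *;show()"
python3 -m crank '[{"tx":-0.008,"ty":0,"tz":0,"wx":0,"wy":0,"wz":0,"gripper":0},{"tx":-0.008,"ty":0,"tz":0,"wx":0,"wy":0,"wz":0,"gripper":0}]' >/dev/null; python3 -c "from h import *;show()"
```

```text
t 15.18 C [-29.3 -54.3  32.9] F 5.48 -3.69 0.8 w -0.0002
t 15.43 C [-31.2 -54.2  32.9] F 5.75 -2.49 0.81 w -0.0001
```

```bash

python3 -m crank '[{"tx":-0.008,"ty":0,"tz":0,"wx":0,"wy":0,"wz":0,"gripper":0},{"tx":-0.008,"ty":0,"tz":0,"wx":0,"wy":0,"wz":0,"gripper":0}]' >/dev/null; python3 -c "from h import *;show()"
```

```text
t 15.68 C [-33.2 -54.1  32.9] F 4.68 -2.88 1.09 w 0.0001
```

```bash

python3 -m crank '[{"tx":-0.006,"ty":0,"tz":0,"wx":0,"wy":0,"wz":0,"gripper":0},{"tx":-0.006,"ty":0,"tz":0,"wx":0,"wy":0,"wz":0,"gripper":0}]' >/dev/null; python3 -c "from h import *;show()"
```

```text
t 15.93 C [-34.7 -54.   32.9] F 5.33 -1.54 -0.17 w -0.0001
```

```bash

python3 -m crank '[{"tx":-0.006,"ty":0,"tz":0,"wx":0,"wy":0,"wz":0,"gripper":0},{"tx":-0.006,"ty":0,"tz":0,"wx":0,"wy":0,"wz":0,"gripper":0}]' >/dev/null; python3 -c "from h import *;show()"
```

```text
t 16.18 C [-36.3 -53.9  33. ] F 5.02 -2.8 0.05 w -0.0
```

```bash

python3 -m crank '[{"tx":-0.006,"ty":0,"tz":0,"wx":0,"wy":0,"wz":0,"gripper":0},{"tx":-0.006,"ty":0,"tz":0,"wx":0,"wy":0,"wz":0,"gripper":0}]' >/dev/null; python3 -c "from h import *;show()"
```

```text
t 16.43 C [-37.8 -53.7  33. ] F 5.04 -0.52 -0.42 w 0.0004
```

```bash

python3 -m crank '[{"tx":-0.006,"ty":0,"tz":0,"wx":0,"wy":0,"wz":0,"gripper":0},{"tx":-0.006,"ty":0,"tz":0,"wx":0,"wy":0,"wz":0,"gripper":0}]' >/dev/null; python3 -c "from h import *;show()"
```

```text
t 16.68 C [-39.2 -53.6  33.1] F 6.61 0.07 -1.26 w 0.0005
```

```bash

python3 -m crank '[{"tx":-0.004,"ty":0,"tz":0,"wx":0,"wy":0,"wz":0,"gripper":0},{"tx":-0.004,"ty":0,"tz":0,"wx":0,"wy":0,"wz":0,"gripper":0}]' >/dev/null; python3 -c "from h import *;show()
s=manip.snapshot('top');crop(s,335,130,110,70,7,'t11.png');show()"
```

```text
t 16.93 C [-40.1 -53.5  33.1] F 5.6 -0.57 -1.45 w -0.0002
t 16.98 C [-40.  -53.5  33.1] F 5.08 -0.07 -0.63 w 0.0
```

View pics/t11.png

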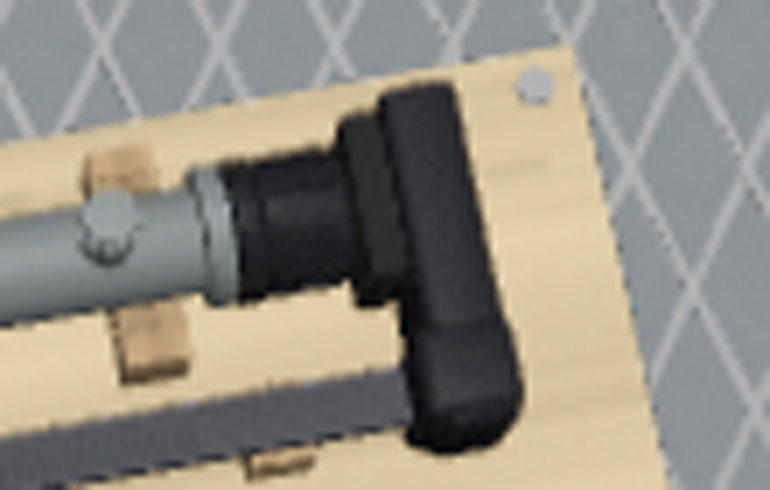

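```bash

python3 -m crank '[{"tx":0.08,"ty":0,"tz":0,"wx":0,"wy":0,"wz":0,"gripper":0},{"tx":0.156,"ty":0,"tz":0,"wx":0,"wy":0,"wz":0,"gripper":0},{"tx":0.156,"ty":0,"tz":0,"wx":0,"wy":0,"wz":0,"gripper":0}]' >/dev/null; python3 -c "from h import *;show()
s=manip.snapshot('top');crop(s,345,140,60,40,13,'t12.png')"
```

```text
t 17.35 C [ -1.2 -53.3  33.2] F 0.04 0.11 0.46 w 0.0
```

View pics/t12.png

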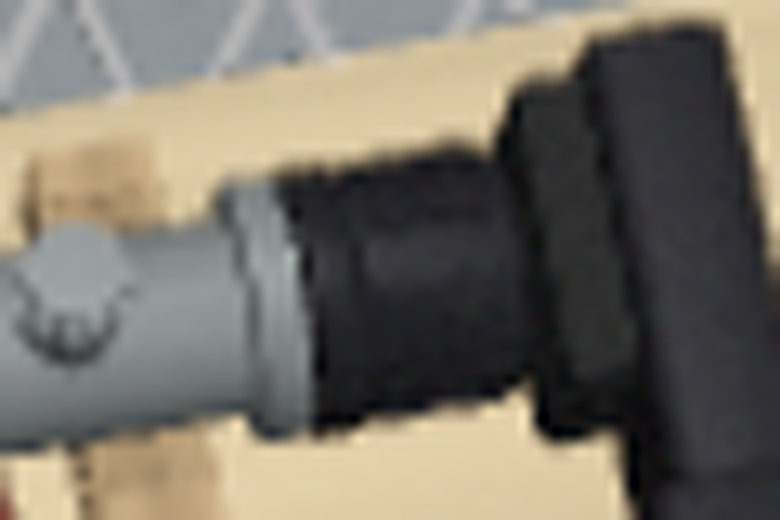

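```bash

python3 -m crank '[{"tx":-0.03,"ty":0,"tz":0,"wx":0,"wy":0,"wz":0,"gripper":0},{"tx":-0.04,"ty":0,"tz":0,"wx":0,"wy":0,"wz":0,"gripper":0},{"tx":-0.04,"ty":0,"tz":0,"wx":0,"wy":0,"wz":0,"gripper":0}]' >/dev/null; python3 -c "from h import *;show()"
python3 -m crank '[{"tx":-0.01,"ty":0,"tz":0,"wx":0,"wy":0,"wz":0,"gripper":0},{"tx":-0.01,"ty":0,"tz":0,"wx":0,"wy":0,"wz":0,"gripper":0}]' >/dev/null; python3 -c "from h import *;show()"
python3 -m crank '[{"tx":-0.008,"ty":0,"tz":0,"wx":0,"wy":0,"wz":0,"gripper":0},{"tx":-0.008,"ty":0,"tz":0,"wx":0,"wy":0,"wz":0,"gripper":0}]' >/dev/null; python3 -c "from h import *;show()"
```

```text
t 17.77 C [-12.7 -53.8  33.1] F 2.44 -0.09 0.55 w -0.0002
t 18.02 C [-14.5 -53.9  33.1] F 2.21 -1.81 -0.12 w 0.0
t 18.27 C [-16.4 -53.9  33. ] F 2.9 -1.36 -0.41 w -0.0002
```

```bash

python3 -m crank '[{"tx":-0.008,"ty":0,"tz":0,"wx":0,"wy":0,"wz":0,"gripper":0},{"tx":-0.008,"ty":0,"tz":0,"wx":0,"wy":0,"wz":0,"gripper":0}]' >/dev/null; python3 -c "from h import *;show()"
```

```text
t 18.52 C [-18.6 -53.9  33. ] F 2.62 -2.2 0.28 w 0.0
```

```bash

python3 -m crank '[{"tx":-0.008,"ty":0,"tz":0,"wx":0,"wy":0,"wz":0,"gripper":0},{"tx":-0.008,"ty":0,"tz":0,"wx":0,"wy":0,"wz":0,"gripper":0}]' >/dev/null; python3 -c "from h import *;show()"
```

```text
t 18.77 C [-20.6 -53.9  33. ] F 2.82 -1.6 -0.76 w -0.0002
```

```bash

python3 -m crank '[{"tx":-0.006,"ty":0,"tz":0,"wx":0,"wy":0,"wz":0,"gripper":0},{"tx":-0.006,"ty":0,"tz":0,"wx":0,"wy":0,"wz":0,"gripper":0}]' >/dev/null; python3 -c "from h import *;show()"
```

```text
t 19.02 C [-22.  -53.9  33. ] F 2.94 -1.64 -0.9 w -0.0
```

```bash

python3 -m crank '[{"tx":-0.006,"ty":0,"tz":0,"wx":0,"wy":0,"wz":0,"gripper":0},{"tx":-0.006,"ty":0,"tz":0,"wx":0,"wy":0,"wz":0,"gripper":0}]' >/dev/null; python3 -c "from h import *;show()"
```

```text
t 19.27 C [-23.3 -53.9  33. ] F 3.78 -2.99 -0.25 w -0.0002
```

```bash

python3 -m crank '[{"tx":-0.004,"ty":0,"tz":0,"wx":0,"wy":0,"wz":0,"gripper":0},{"tx":-0.004,"ty":0,"tz":0,"wx":0,"wy":0,"wz":0,"gripper":0}]' >/dev/null; python3 -c "from h import *;show()"
```

```text
t 19.52 C [-24.1 -53.9  33. ] F 4.62 -4.2 0.61 w -0.0
```

```bash

python3 -m crank '[{"tx":-0.004,"ty":0,"tz":0,"wx":0,"wy":0,"wz":0,"gripper":0},{"tx":-0.004,"ty":0,"tz":0,"wx":0,"wy":0,"wz":0,"gripper":0}]' >/dev/null; python3 -c "from h import *;show()"
```

```text
t 19.77 C [-24.9 -54.   33. ] F 4.09 -3.19 0.36 w -0.0
```

```bash

python3 -m crank '[{"tx":-0.004,"ty":0,"tz":0,"wx":0,"wy":0,"wz":0,"gripper":0},{"tx":-0.004,"ty":0,"tz":0,"wx":0,"wy":0,"wz":0,"gripper":0}]' >/dev/null; python3 -c "from h import *;show()"
```

```text
t 20.02 C [-25.9 -54.   33. ] F 5.79 -3.5 0.98 w 0.0002
```

```bash

python3 -m crank '[{"tx":-0.004,"ty":0,"tz":0,"wx":0,"wy":0,"wz":0,"gripper":0},{"tx":-0.004,"ty":0,"tz":0,"wx":0,"wy":0,"wz":0,"gripper":0}]' >/dev/null; python3 -c "from h import *;show()"
```

```text
t 20.27 C [-26.9 -54.   33. ] F 5.9 -3.09 -0.38 w 0.0002
```

```bash

python3 -m crank '[{"tx":-0.004,"ty":0,"tz":0,"wx":0,"wy":0,"wz":0,"gripper":0},{"tx":-0.004,"ty":0,"tz":0,"wx":0,"wy":0,"wz":0,"gripper":0}]' >/dev/null; python3 -c "from h import *;show()"
```

```text
t 20.52 C [-27.8 -54.   33. ] F 5.62 -3.73 0.47 w -0.0
```

```bash

python3 -m crank '[{"tx":-0.004,"ty":0,"tz":0,"wx":0,"wy":0,"wz":0,"gripper":0},{"tx":-0.004,"ty":0,"tz":0,"wx":0,"wy":0,"wz":0,"gripper":0}]' >/dev/null; python3 -c "from h import *;show()"
```

```text
t 20.77 C [-28.6 -54.   33. ] F 5.59 -3.69 0.25 w -0.0003
```

```bash

python3 -m crank '[{"tx":-0.004,"ty":0,"tz":0,"wx":0,"wy":0,"wz":0,"gripper":0},{"tx":-0.004,"ty":0,"tz":0,"wx":0,"wy":0,"wz":0,"gripper":0}]' >/dev/null; python3 -c "from h import *;show()"
```

```text
t 21.02 C [-29.5 -53.9  33. ] F 6.52 -3.68 -0.41 w -0.0003
```

```bash

python3 -m crank '[{"tx":-0.003,"ty":0,"tz":0,"wx":0,"wy":0,"wz":0,"gripper":0},{"tx":-0.003,"ty":0,"tz":0,"wx":0,"wy":0,"wz":0,"gripper":0}]' >/dev/null; python3 -c "from h import *;show()"
```

```text
t 21.27 C [-30.1 -54.   33. ] F 6.72 -3.0 0.42 w 0.0002
```

```bash

python3 -m crank '[{"tx":-0.003,"ty":0,"tz":0,"wx":0,"wy":0,"wz":0,"gripper":0},{"tx":-0.003,"ty":0,"tz":0,"wx":0,"wy":0,"wz":0,"gripper":0}]' >/dev/null; python3 -c "from h import *;show()"
```

```text
t 21.52 C [-30.7 -54.   33. ] F 6.87 -3.44 0.28 w -0.0005
```

```bash

python3 -m crank '[{"tx":-0.003,"ty":0,"tz":0,"wx":0,"wy":0,"wz":0,"gripper":0},{"tx":-0.003,"ty":0,"tz":0,"wx":0,"wy":0,"wz":0,"gripper":0}]' >/dev/null; python3 -c "from h import *;show()"
```

```text
t 21.77 C [-31.3 -53.9  33. ] F 7.63 -3.08 0.59 w 0.0001
```

```bash

python3 -m crank '[{"tx":-0.003,"ty":0,"tz":0,"wx":0,"wy":0,"wz":0,"gripper":0},{"tx":-0.003,"ty":0,"tz":0,"wx":0,"wy":0,"wz":0,"gripper":0}]' >/dev/null; python3 -c "from h import *;show()
s=manip.snapshot('top');crop(s,345,140,60,40,13,'t13.png');show()"
```

```text
t 22.02 C [-31.9 -53.9  33. ] F 7.4 -2.75 0.52 w -0.0001
t 22.07 C [-31.9 -53.9  33. ] F 7.29 -3.29 -0.01 w 0.0001
```

View pics/t13.png

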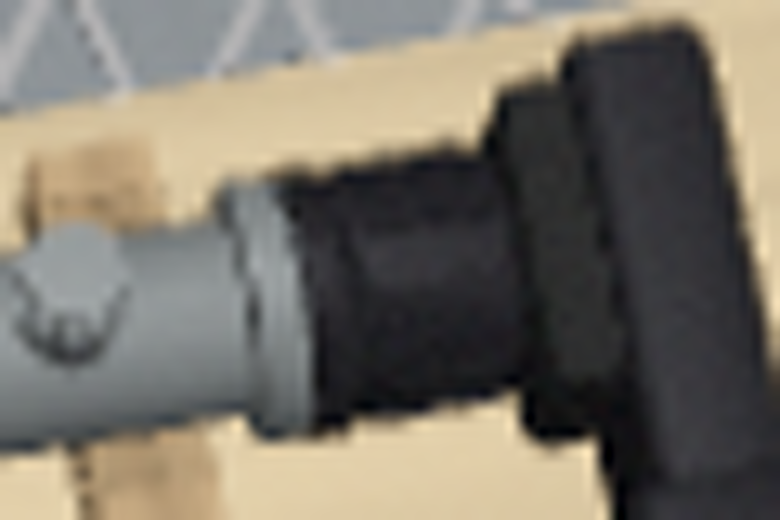

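```bash

python3 -m crank '[{"tx":-0.003,"ty":0,"tz":0,"wx":0,"wy":0,"wz":0,"gripper":0},{"tx":-0.003,"ty":0,"tz":0,"wx":0,"wy":0,"wz":0,"gripper":0}]' >/dev/null; python3 -c "from h import *
for i in range(4): show();manip.snapshot('top')"
```

```text
t 22.32 C [-32.5 -53.9  33. ] F 8.46 -2.25 0.5 w 0.0003
t 22.38 C [-32.5 -53.9  33. ] F 8.58 -2.8 0.55 w 0.0002
t 22.43 C [-32.5 -53.9  33. ] F 8.36 -3.33 0.32 w -0.0002
t 22.48 C [-32.5 -53.9  33. ] F 7.69 -2.2 0.81 w -0.0001
```

```bash

python3 -m crank '[{"tx":0.07,"ty":0,"tz":0,"wx":0,"wy":0,"wz":0,"gripper":0},{"tx":0.15,"ty":0,"tz":0,"wx":0,"wy":0,"wz":0,"gripper":0},{"tx":0.15,"ty":0,"tz":0,"wx":0,"wy":0,"wz":0,"gripper":0},{"tx":0.15,"ty":-0.12,"tz":0,"wx":0,"wy":0,"wz":0,"gripper":0},{"tx":0.15,"ty":-0.25,"tz":0,"wx":0,"wy":0,"wz":0,"gripper":0},{"tx":0.15,"ty":-0.3,"tz":0,"wx":0,"wy":0,"wz":0,"gripper":0},{"tx":0.15,"ty":-0.3,"tz":0,"wx":0,"wy":0,"wz":0,"gripper":0}]' >/dev/null; python3 -c "from h import *;show();goal(-2,1,85)
s=manip.snapshot('wrist');cv2.imwrite('pics/w14.png',s['color']);s=manip.snapshot('top');crop(s,335,130,110,70,7,'t14.png')"
```

```text
t 23.4 C [  2.9 -53.1 108.6] F -0.39 -0.88 -0.39 w 0.0001
shift [-0.0193  0.0949  0.2162] turn [-0.0006  0.0001  0.    ] C now [  2.9 -53.1 108.6]
```

View pics/w14.png

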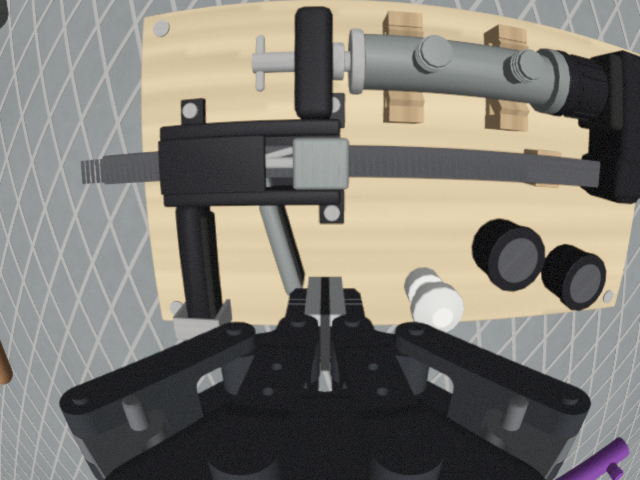

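View pics/t14.png

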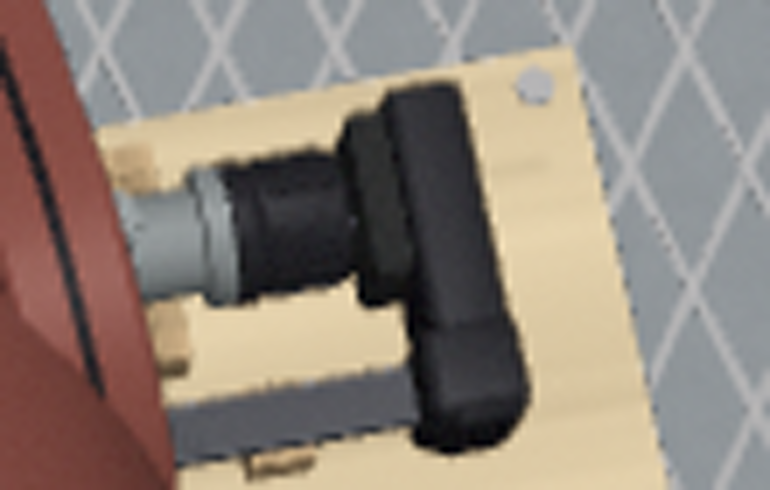

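```bash

python3 -c "
from h import *
s=manip.snapshot('wrist')
for u,v in [(320,163),(294,139),(348,188)]:
    a=np.array([u-s['cx'],v-s['cy']]);r=np.hypot(*a);th=r/s['fx'];d=rot(s['orientation'])@np.array([*(a/r*np.sin(th)),np.cos(th)])
    print(toC(s['origin']+d*(.068-s['origin'][2])/d[2]).round(1))
"
python3 -m crank '[{"tx":-0.02,"ty":0.02,"tz":0.12,"wx":0,"wy":0,"wz":0,"gripper":0},{"tx":-0.02,"ty":0.05,"tz":0.216,"wx":0,"wy":0,"wz":0,"gripper":0},{"tx":-0.02,"ty":0.095,"tz":0.216,"wx":0,"wy":0,"wz":0,"gripper":0},{"tx":-0.02,"ty":0.095,"tz":0.216,"wx":0,"wy":0,"wz":0,"gripper":0},{"tx":-0.02,"ty":0.095,"tz":0.216,"wx":0,"wy":0,"wz":0,"gripper":0}]' >/dev/null; python3 -c "from h import *;show();goal(-2,1,70)
s=manip.snapshot('wrist');cv2.imwrite('pics/w15.png',s['color']);s=manip.snapshot('side');crop(s,220,160,160,130,4.5,'s15.png')"
```

```text
[ 0.2 -3.1 68. ]
[-12.5   8.8  68. ]
[ 14.  -15.5  68. ]
t 24.18 C [-1.6 -0.6 84.1] F -0.05 -0.36 -0.17 w -0.0002
shift [-0.0017  0.0565  0.0064] turn [ 0.0003 -0.0001  0.    ] C now [-1.6 -0.6 84.1]
```

View pics/w15.png

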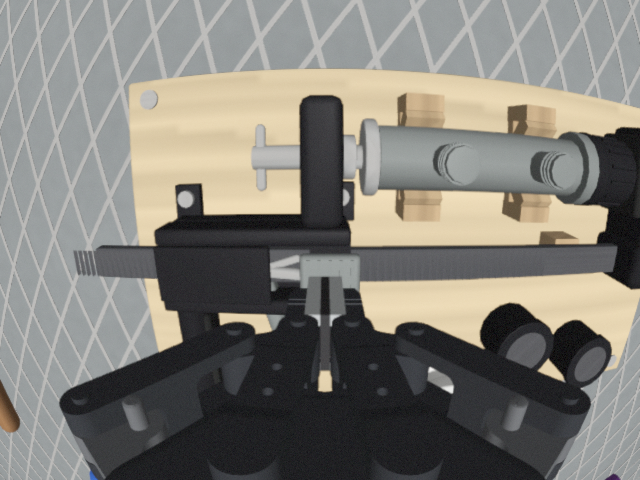

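View pics/s15.png

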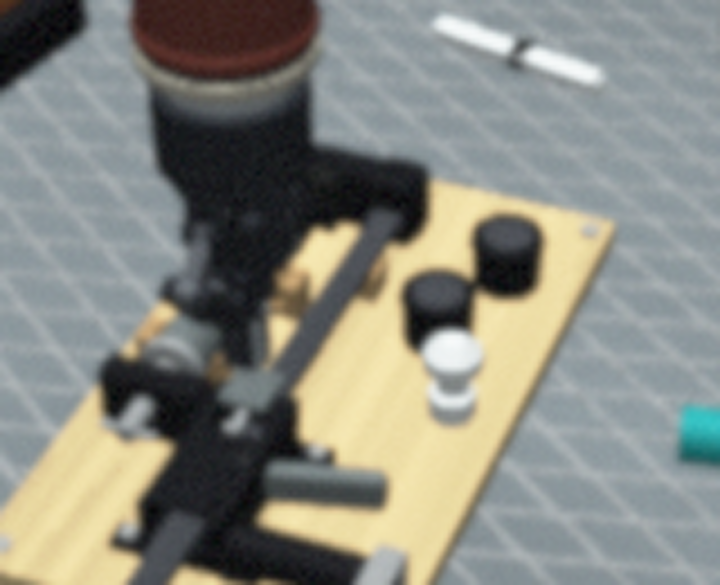

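```bash

python3 -m crank '[{"tx":-0.004,"ty":0.03,"tz":0,"wx":0,"wy":0,"wz":0,"gripper":0},{"tx":-0.004,"ty":0.058,"tz":0,"wx":0,"wy":0,"wz":0,"gripper":0},{"tx":-0.004,"ty":0.058,"tz":0,"wx":0,"wy":0,"wz":0,"gripper":0}]' >/dev/null; python3 -c "from h import *;show()"
python3 -m crank '[{"tx":0,"ty":0.012,"tz":0,"wx":0,"wy":0,"wz":0,"gripper":0},{"tx":0,"ty":0.016,"tz":0,"wx":0,"wy":0,"wz":0,"gripper":0},{"tx":0,"ty":0.016,"tz":0,"wx":0,"wy":0,"wz":0,"gripper":0}]' >/dev/null; python3 -c "from h import *;show()"
python3 -m crank '[{"tx":0,"ty":0.008,"tz":0,"wx":0,"wy":0,"wz":0,"gripper":0},{"tx":0,"ty":0.012,"tz":0,"wx":0,"wy":0,"wz":0,"gripper":0},{"tx":0,"ty":0.012,"tz":0,"wx":0,"wy":0,"wz":0,"gripper":0}]' >/dev/null; python3 -c "from h import *;show()"
```

```text
t 24.65 C [-2.6 -0.3 69. ] F -0.79 -0.02 -1.13 w 0.0
t 25.02 C [-2.1  0.4 66. ] F 0.96 -0.56 2.23 w 0.0001
t 25.4 C [-2.4  0.4 62.9] F 3.0 0.35 3.75 w 0.0001
```

```bash

python3 -m crank '[{"tx":0,"ty":0.008,"tz":0,"wx":0,"wy":0,"wz":0,"gripper":0},{"tx":0,"ty":0.012,"tz":0,"wx":0,"wy":0,"wz":0,"gripper":0},{"tx":0,"ty":0.012,"tz":0,"wx":0,"wy":0,"wz":0,"gripper":0},{"tx":0,"ty":0.012,"tz":0,"wx":0,"wy":0,"wz":0,"gripper":0},{"tx":0,"ty":0.012,"tz":0,"wx":0,"wy":0,"wz":0,"gripper":0}]' >/dev/null; python3 -c "from h import *;show()
s=manip.snapshot('wrist');cv2.imwrite('pics/w16.png',s['color'])"
```

```text
t 26.02 C [-2.3  0.7 61.3] F 3.97 -4.43 15.64 w -0.0001
```

View pics/w16.png

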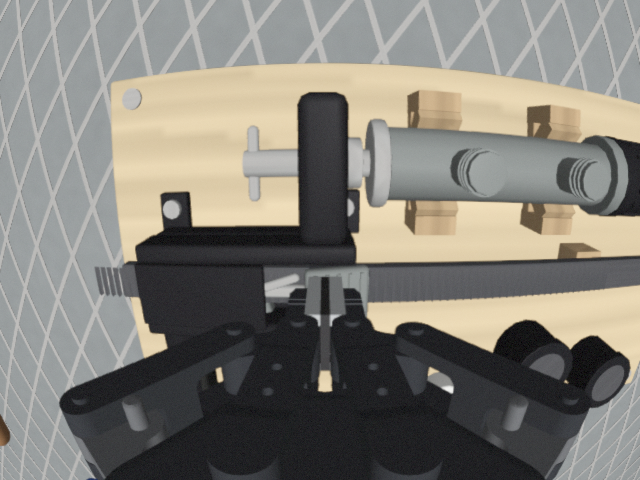

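```bash

python3 -m crank '[{"tx":0,"ty":0,"tz":0,"wx":0,"wy":0,"wz":0,"gripper":0},{"tx":0,"ty":0,"tz":0,"wx":0,"wy":0,"wz":0,"gripper":0},{"tx":0,"ty":0,"tz":0,"wx":0,"wy":0,"wz":0,"gripper":0},{"tx":0,"ty":0,"tz":0,"wx":0,"wy":0,"wz":0,"gripper":0}]' >/dev/null; python3 -c "from h import *;show()
s=manip.snapshot('top');crop(s,335,130,110,70,7,'t17.png')"
```

```text
t 26.57 C [-2.4  0.8 61.3] F 4.09 -3.78 16.79 w -0.0001
```

View pics/t17.png

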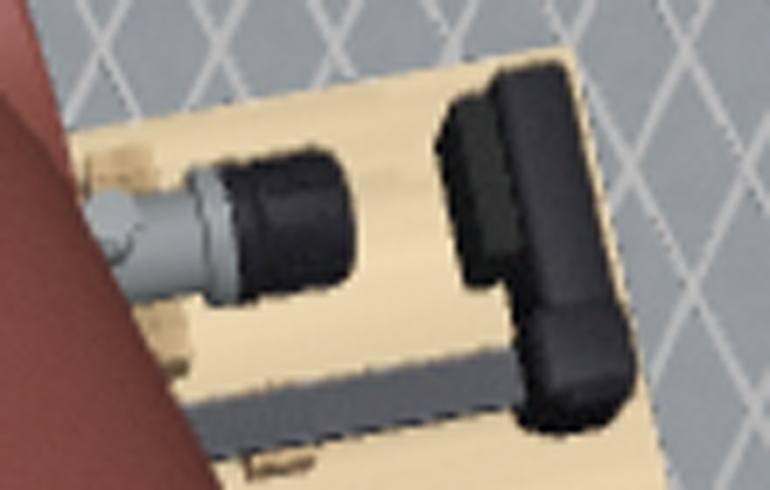

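The jaw is fully back open (pad back edge near x≈570–635, as at the start) and the cap is tight against the collar (x≈235). I'll lift off now.

```bash

python3 -m crank '[{"tx":0,"ty":-0.05,"tz":0,"wx":0,"wy":0,"wz":0,"gripper":0},{"tx":0,"ty":-0.25,"tz":0,"wx":0,"wy":0,"wz":0,"gripper":0},{"tx":0,"ty":-0.5,"tz":0,"wx":0,"wy":0,"wz":0,"gripper":0},{"tx":0,"ty":-0.6,"tz":-0.4,"wx":0,"wy":0,"wz":0,"gripper":0},{"tx":0,"ty":-0.6,"tz":-0.5,"wx":0,"wy":0,"wz":0,"gripper":0},{"tx":0,"ty":-0.6,"tz":-0.5,"wx":0,"wy":0,"wz":0,"gripper":0},{"tx":0,"ty":-0.6,"tz":-0.5,"wx":0,"wy":0,"wz":0,"gripper":0},{"tx":0,"ty":-0.6,"tz":-0.5,"wx":0,"wy":0,"wz":0,"gripper":0}]' >/dev/null; python3 -c "from h import *;show()
s=manip.snapshot('top');crop(s,235,130,210,145,3.8,'t18.png');s=manip.snapshot('side');crop(s,210,170,160,130,4.5,'s18.png')"
```

```text
t 27.62 C [  -3.1 -123.9  209.5] F 0.59 -1.16 -0.61 w 0.0001
```

View pics/t18.png

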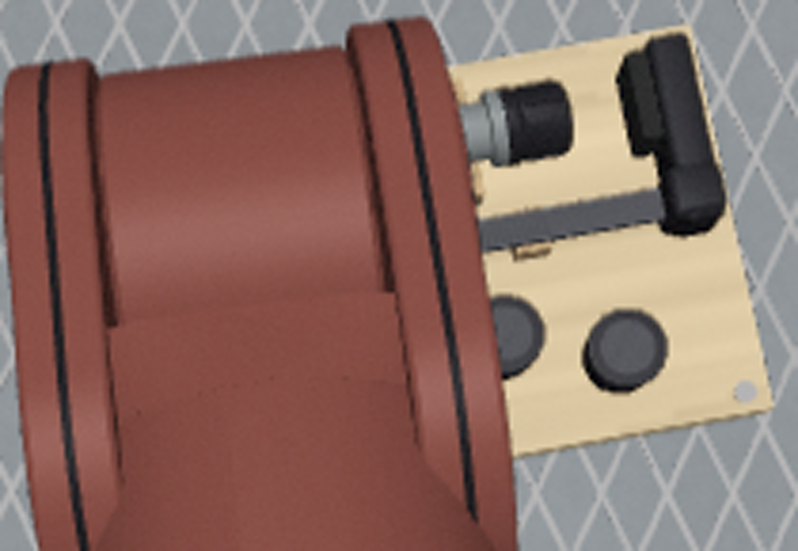

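View pics/s18.png

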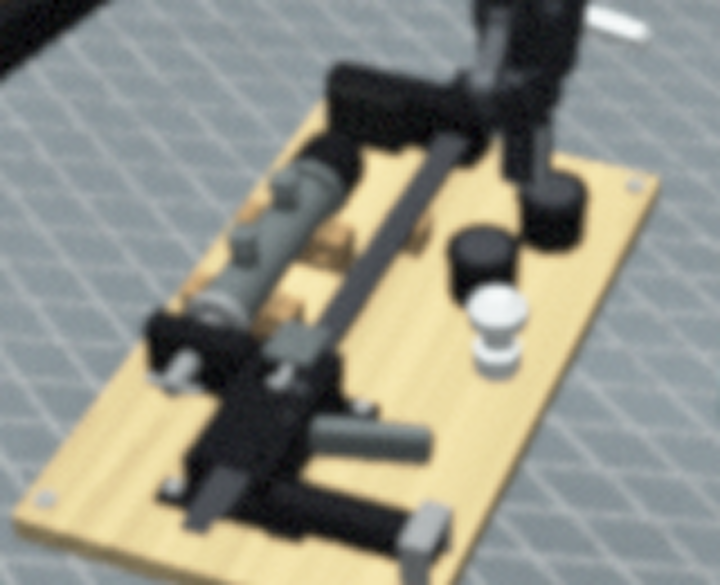

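```bash
python3 -c "
from h import *
manip.hand_in();show()"
```

```text
the job is handed in; nothing more can be done
the job is handed in; nothing more can be done
```

I pumped the trigger through eight full strokes. On the ninth I stopped partway, when the force on the trigger climbed from about 5.5 N while sliding to about 8.3 N. That is clearly seated, and short of the roughly 10 N at my push point that would mean 35 N on the cap. I then pressed the release paddle to its stop, held it until the jaw had run back, lifted the arm clear and handed in at about 28 s.

In the last pictures the cap sits tight against the collar and the jaw is where it was at the start. The pipe lies in its saddles and the two spare caps and the sprinkler look unmoved; I did not check the bench items again. The arm was clear at 0.21 m with no contact force.

- **Cap and seating:** I judged the cap's fit and the jaw position from the camera and the trigger force only, so any leftover gap under about 1 mm is not measured directly.
- **Where I pushed the trigger:** I pushed about 5 mm further out than the suggested point, so the forces there read slightly low.
- **Paddle force:** Against its stop the paddle read 16–17 N, more than the 8 N needed.

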